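# Pack and lock the medicine delivery case

## Robot

A 6-joint arm with a two-finger parallel gripper is mounted at the origin on the work surface. World frame = base frame: x ahead of the robot, y to its left, z up, the work surface at z = 0. Lengths are in m, angles in rad, forces in N, time in s.
With the tool pointing down it reaches from about 0.35 to 0.85 m from the base axis. Payload 8.1 kg.
Tool frame: the origin (TCP) lies midway between the tips of the shut fingers; the grasp point (between the pads) lies 19 mm behind it (ctrl.grip_point_offset is the z of the grasp point in the tool frame, in m); z points along the fingers, y is the line along which they close (so a half turn about z gives the same grasp; the last joint's range is limited). The gripper opens to 93 mm and grips with 3 to 60 N. Pads are 15 mm wide; open, the fingers measure 128 mm over their backs; the gripper's body (75 mm by 188 mm) begins 65 mm behind the grasp point.
Start: joints at [1.027, 0.13, 1.488, -0, 1.523, -0.085], TCP at [0.266, 0.538, 0.219] pointing down, gripper open.
Joint ranges: [-2.96, 2.96], [-0.89, 2.26], [0.02, 2.5], [-1.34, 4.48], [0, 2.73], [-2.66, 2.66]. Speed limits (rad/s): [2.39, 2.39, 2.79, 3.14, 3.14, 3.14].

## Interface

Orientations are given as [roll, pitch, yaw] about the fixed x, y, z axes, in that order (R = Rz(yaw) Ry(pitch) Rx(roll)).
In Python, from cell import ctrl, imaging, job gives the robot as it stands. The module is installed in compiled form; this text tells all that it offers.
- The arm moves only by the tool send_rows, never from a script. Its argument "series" is text: rows parted by semicolons, each of 5 numbers parted by spaces: the opening, from 0 (shut) to 1 (fully open), then the shift along the tool's x, y, z in cm, then the turn about the tool's z in rad. A call has 1 to 5 rows; each row is the pose to reach, as a shift and turn from the pose commanded when the call began, along the tool's axes at that moment; what a row does not reach only later rows make up. A row lasts 1/10 s, in which the tool goes at most 50 mm and 8.59 degrees, less where a joint would pass 70% of its speed; a pose out of reach is approached as far as the arm can. A call with a gripper value outside its range is refused whole. The fingers move at their own pace and stop on an object; "force" is the grip in N (left out, the last holds). Time passes only in rows, so rows that repeat a pose let the fingers close. It gives the time, the measured TCP pose, the force, the opening and the grip force at its end, in the units of the state.
- ctrl.get_state(): the state, without advancing time (a new reading comes with each control period).
- imaging.read_camera(name): name is "scene" or "top" or "wrist"; returns a dict with "image" (384x512x3 uint8, red, green, blue), "fx", "fy", "cx", "cy" (pixels), "origin" and "orientation" of the camera in the world. Camera axes: x right, y up, looking along -z (the intrinsics and any distortion apply to the point x, -y, -z); pixel columns grow to the right and rows downward; lengths in m; the calibration is good to about 2 mm. A picture is of the moment at which its call begins. There is no depth.
- job.sign_off(): hands the job in; it is judged then, once.
The state is a dict: "t": time; "joint_pos": joint angles; "qvel": joint speeds; "effort": joint torques, N m; "tcp_pos": TCP position; "tool_rot": TCP orientation; "contact_force": force on the tool from outside, world axes, zero at the start; "moment": the same for the moment, N m; "grip_width": opening from 0.0 (shut) to 1.0 (fully open); "grasp_force": force on a finger pad.
Only numpy, scipy, OpenCV 4.12 (cv2) and the standard library are available. Lean on these libraries where they do the work, as an engineer would, in place of code of your own. Each camera call takes 0.05 s, during which the arm holds its last target. There are 200 camera calls.

## Task

Pack every green-capped medicine pot on the counter upright into the open delivery case, one to a pocket and standing right down on the pocket floor. Then swing the blue lid over and press it down until the two halves meet edge to edge all round, and after that slide the red lock grip fully home to the end stop at the right-hand end of its track (right as seen from the robot). Leave the white-capped pots and the brass weight standing where they are.

Things in the scene. Friction and masses are not known exactly. Their poses are not given: they have to be found in the camera images.
- case: Grey lower half of a clamshell case, fixed to the counter: 134 mm deep (x) by 236 mm wide (y), rim 30 mm high, 5 mm walls and floor. Origin: centre of its underside; x points from its front (robot side) to the hinge side, y left, z up. A black insert, top at 18 mm, leaves six 52 mm square pockets: 2 rows 64 mm apart along x, 3 columns 80 mm apart along y.
- pocket1 (a point): Centre of the floor of pocket 1 (front row, left), 5 mm above the counter and 25 mm below the rim.
- pocket2 (a point): Centre of the floor of pocket 2 (front row, middle), 5 mm above the counter and 25 mm below the rim.
- pocket3 (a point): Centre of the floor of pocket 3 (front row, right), 5 mm above the counter and 25 mm below the rim.
- pocket4 (a point): Centre of the floor of pocket 4 (hinge-side row, left), 5 mm above the counter and 25 mm below the rim.
- pocket5 (a point): Centre of the floor of pocket 5 (hinge-side row, middle), 5 mm above the counter and 25 mm below the rim.
- pocket6 (a point): Centre of the floor of pocket 6 (hinge-side row, right), 5 mm above the counter and 25 mm below the rim.
- hinge (a point): Middle of the lid's hinge line, on the hinge-side rim of the case at 30 mm height; the line runs along the case's y.
- lid (a joint): Angle of the blue upper half (134 by 236 mm, 32 mm deep, hollow), rad: 0 = shut, rims edge to edge; grows as it opens, at most 2.3. Starts open, leaning back, at 1.9 to 2.05. Stiff hinge: it stays at any angle and needs 2 to 3 N at its free edge, so it must be pressed down to seat. Shut, its flat top is 62 mm above the counter.
- lid_bar (a point): Middle of the yellow handle bar on the lid's front: round, 10 mm thick, 64 mm long along the case's y, 35 mm out from the lid's front wall (30 mm gap). With the lid shut it is at (-102, 55, 44) mm in the case's frame, 170 mm from the hinge line.
- lock (a joint): Position of the red lock grip along its track, m: 0 = fully open (left end), 0.05 = home at the end stop on the right (towards the case's -y). Starts at 0 to 0.015; stays where it is left, moves with about 1.5 N.
- lock_grip (a point): Middle of the top of the red lock grip, a block 18 mm (case x) by 22 mm (case y), 28 mm tall, its top 46 mm above the counter. Its track is on the front of the grey half, right of the middle; the block's centre is 21 mm in front of the front wall.
- pot1: Amber medicine pot with a green cap: an upright cylinder 44 mm in diameter and 46 mm high, the cap its top 14 mm, about 90 g. Origin: centre of its underside, z up its axis. None if this pot is absent from this order (4 to 6 are present) or while held.
- pot2: Amber medicine pot with a green cap: an upright cylinder 44 mm in diameter and 46 mm high, the cap its top 14 mm, about 90 g. Origin: centre of its underside, z up its axis. None if this pot is absent from this order (4 to 6 are present) or while held.
- pot3: Amber medicine pot with a green cap: an upright cylinder 44 mm in diameter and 46 mm high, the cap its top 14 mm, about 90 g. Origin: centre of its underside, z up its axis. None if this pot is absent from this order (4 to 6 are present) or while held.
- pot4: Amber medicine pot with a green cap: an upright cylinder 44 mm in diameter and 46 mm high, the cap its top 14 mm, about 90 g. Origin: centre of its underside, z up its axis. None if this pot is absent from this order (4 to 6 are present) or while held.
- pot5: Amber medicine pot with a green cap: an upright cylinder 44 mm in diameter and 46 mm high, the cap its top 14 mm, about 90 g. Origin: centre of its underside, z up its axis. None if this pot is absent from this order (4 to 6 are present) or while held.
- pot6: Amber medicine pot with a green cap: an upright cylinder 44 mm in diameter and 46 mm high, the cap its top 14 mm, about 90 g. Origin: centre of its underside, z up its axis. None if this pot is absent from this order (4 to 6 are present) or while held.
- white_pot1: Amber medicine pot with a white cap, same size as the green-capped ones; another order's, to be left where it stands. Origin: centre of its underside.
- white_pot2: Amber medicine pot with a white cap, same size as the green-capped ones; another order's, to be left where it stands. Origin: centre of its underside.
- weight: Brass 500 g weight, 38 mm wide, 58 mm high, left of the case; leave alone.
There are look-alikes about, which are no part of the job. Leave any pink look-alike of the pot2 alone.

How it is judged:
By the outcome, as a careful person would: the job done as asked, in the order asked, and still so for the second after the job is handed in, with the robot touching nothing.
Of pot1, pot2, pot3, pot4, pot5, pot6 only 4 to 6 are there at a start; the rules pass over those that are not, and their reading is None.
At some moment in a run one of pot1, pot2, pot3, pot4, pot5, pot6 may be knocked a few centimetres aside while the robot is not near it.
Once in a run the grip may slacken for a moment while it holds something.
It also fails if it takes over 210 s, if anything falls off the work surface, if the arm or the gripper's body presses on something with over 40 N, if the wrist force passes 120 N, or if a joint passes its speed limit or range.

## Working session

There is one attempt and no reset: what is moved stays moved. The work goes in short steps, Python scripts to look and compute and a tool call to move; the robot and the scene stay as the last step left them, time stands still between calls to the robot, and variables do not carry over. Pictures are saved under pics/ and viewed, at most 14 in all, crops included, and the job is handed in when it is done.

Besides the shell and the picture viewer there is one more tool, called after "Call:" as name(argument=value, ...) on one line, values as JSON. send_rows: Moves the arm, as the interface text tells. Its arguments: {"type":"object","properties":{"series":{"type":"string"},"force":{"type":"number"}},"required":["series"]}

```bash
mkdir -p pics; cat > h.py <<'E'
import numpy as np, cv2
from scipy.spatial.transform import Rotation as R
from cell import ctrl, imaging, job
def look(name, fn=None, scale=1):
    d=imaging.read_camera(name)
    if fn: cv2.imwrite('pics/'+fn, cv2.resize(d['image'][:,:,::-1],None,fx=scale,fy=scale))
    return d
E
python3 - <<'E'
from h import *
for n in ('top','scene','wrist'):
    d=look(n,n+'0.png',1.5); print(n,{k:v for k,v in d.items() if k!='image'})
print(ctrl.get_state(), ctrl.grip_point_offset)
E
```

```text
top {'fx': 353.02357711424094, 'fy': 353.02357711424094, 'cx': 258.5679346140447, 'cy': 190.43067425595626, 'origin': array([ 0.30364637, -0.00465794,  1.0339286 ]), 'orientation': array([ 0.23646409, -0.00690377, -1.61866281])}
scene {'fx': 490.9412960232266, 'fy': 490.9412960232266, 'cx': 257.17574364794234, 'cy': 186.28590297157524, 'origin': array([1.300731  , 0.67342688, 1.10817313]), 'orientation': array([0.79543241, 0.00535489, 2.29190726])}
wrist {'fx': 318.85013405814993, 'fy': 318.85013405814993, 'cx': 263.70295536255435, 'cy': 196.06945338014427, 'origin': array([0.19780438, 0.57090562, 0.38398264]), 'orientation': array([-0.27372787,  0.00201894,  1.11147534])}
{'t': 0.15, 'joint_pos': array([ 1.02658849e+00,  1.30992952e-01,  1.48905262e+00,  4.83425548e-05,
        1.52298975e+00, -8.54080485e-02]), 'qvel': array([ 0.00043177, -0.00203455, -0.00235715,  0.00078717, -0.00046455,
       -0.00013352]), 'effort': array([ 4.47180864e-04, -5.60472322e+01, -4.92336738e+01,  7.69304065e-02,
        3.04531690e-02, -7.40415908e-05]), 'tcp_pos': array([0.26546005, 0.53758455, 0.21781237]), 'tool_rot': array([-3.14015936e+00, -1.71174034e-04,  2.68279039e+00]), 'contact_force': array([-0.71381434,  1.1212648 , -0.32781346]), 'moment': array([-0.04786849,  0.04514857, -0.00623681]), 'grasp_force': 0.0, 'grip_width': 1.0032251083564956} -0.0188
```

View pics/top0.png

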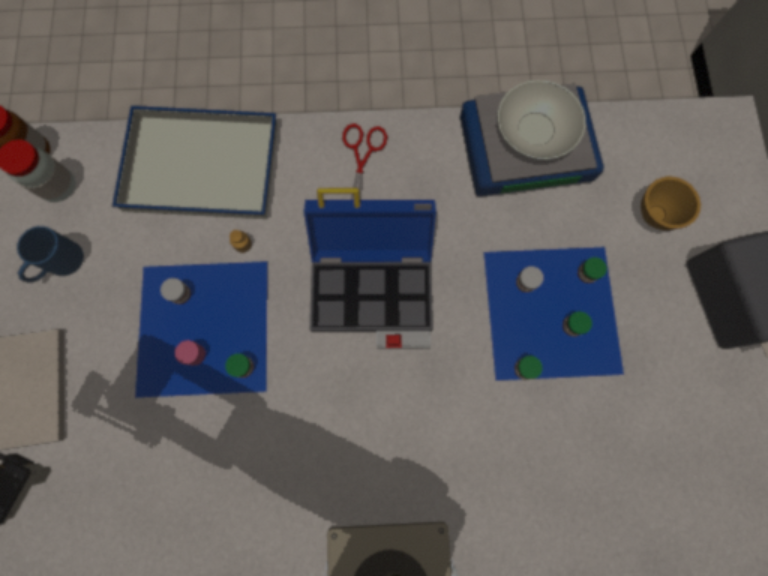

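View pics/scene0.png

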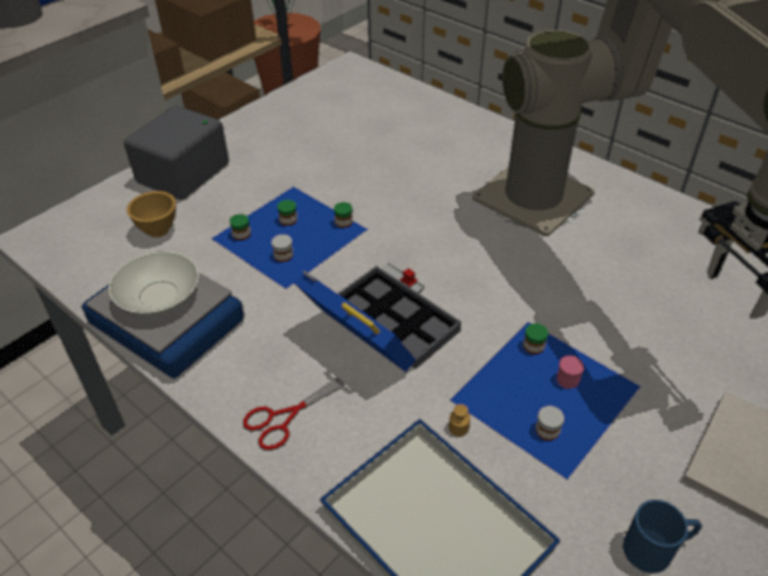

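Top view (1.5× pixels): green caps at (594,268), (579,323), (529,367) on the right mat and (238,365) on the left mat. White caps are at (530,278) and (175,290), the pink look-alike at (189,352), and the weight at (239,240). The case is at about (371,296), the yellow bar at (338,191) and the red grip at (393,341). So four green pots are present.

```bash
cat >> h.py <<'E'
def ray(d,u,v):
    r=R.from_euler('xyz',d['orientation']).apply([(u-d['cx'])/d['fx'],-(v-d['cy'])/d['fy'],-1.])
    return np.array(d['origin']),r/np.linalg.norm(r)
def atz(d,u,v,z):
    o,r=ray(d,u,v); return o+r*(z-o[2])/r[2]
def proj(d,p):
    c=R.from_euler('xyz',d['orientation']).inv().apply(np.array(p)-d['origin'])
    return d['cx']-d['fx']*c[0]/c[2], d['cy']+d['fy']*c[1]/c[2]
def tri(a,b):
    A=np.zeros((3,3));y=np.zeros(3)
    for o,r in (a,b):
        P=np.eye(3)-np.outer(r,r);A+=P;y+=P@o
    p=np.linalg.solve(A,y)
    return p,np.linalg.norm(np.cross(a[1],p-a[0]))+np.linalg.norm(np.cross(b[1],p-b[0]))
RANGES={'green':[(45,80,30),(85,255,255)],'red':[(0,150,60),(6,255,255)],'yellow':[(22,120,80),(34,255,255)],'blue':[(105,120,30),(125,255,255)]}
def blobs(d,col,amin=25):
    hsv=cv2.cvtColor(d['image'],cv2.COLOR_RGB2HSV)
    m=cv2.inRange(hsv,*map(np.array,RANGES[col]))
    n,l,s,c=cv2.connectedComponentsWithStats(m)
    return [(round(c[i][0],1),round(c[i][1],1),int(s[i][4])) for i in range(1,n) if s[i][4]>=amin]
def go(x,y,z,yaw):
    "shift (cm) in the current tool axes and turn to the wanted world pose, tool down"
    s=ctrl.get_state();T=R.from_euler('xyz',s['tool_rot'])
    d=T.inv().apply(np.array([x,y,z])-s['tcp_pos'])*100
    t=-(yaw-s['tool_rot'][2]);t=(t+np.pi)%(2*np.pi)-np.pi
    return d.round(2),round(t,3)
E
python3 - <<'E'
from h import *
t=look('top');s=look('scene')
for c in('green','red','yellow'):
    bt,bs=blobs(t,c,12),blobs(s,c,12);print(c,bt,bs)
    for b in bt:
        for e in bs:
            p,err=tri(ray(t,*b[:2]),ray(s,*e[:2]))
            if err<.012 and -.01<p[2]<.3: print(b,e,p.round(4),round(err,4))
E
```

```text
green [(np.float64(360.3), np.float64(122.2), 209), (np.float64(395.9), np.float64(178.5), 170), (np.float64(386.0), np.float64(214.8), 181), (np.float64(158.2), np.float64(243.1), 190), (np.float64(353.0), np.float64(244.4), 185)] [(np.float64(190.8), np.float64(138.1), 96), (np.float64(228.1), np.float64(139.5), 91), (np.float64(159.2), np.float64(147.5), 100), (np.float64(357.4), np.float64(221.9), 159)]
(np.float64(395.9), np.float64(178.5), 170) (np.float64(159.2), np.float64(147.5), 100) [ 0.5607 -0.4277  0.037 ] 0.0001
(np.float64(386.0), np.float64(214.8), 181) (np.float64(190.8), np.float64(138.1), 96) [ 0.4548 -0.3845  0.0363] 0.0
(np.float64(158.2), np.float64(243.1), 190) (np.float64(357.4), np.float64(221.9), 159) [0.4047 0.2645 0.038 ] 0.0
(np.float64(353.0), np.float64(244.4), 185) (np.float64(228.1), np.float64(139.5), 91) [ 0.3756 -0.2808  0.0365] 0.0007
red [(np.float64(1.8), np.float64(78.2), 68), (np.float64(242.2), np.float64(95.8), 181), (np.float64(10.9), np.float64(103.9), 454), (np.float64(262.0), np.float64(227.1), 64)] [(np.float64(272.3), np.float64(184.7), 62), (np.float64(182.3), np.float64(281.7), 273)]
(np.float64(242.2), np.float64(95.8), 181) (np.float64(182.3), np.float64(281.7), 273) [0.8653 0.0143 0.0037] 0.0011
(np.float64(262.0), np.float64(227.1), 64) (np.float64(272.3), np.float64(184.7), 62) [ 0.4379 -0.0284  0.0255] 0.0011
yellow [(np.float64(225.4), np.float64(128.7), 141)] [(np.float64(239.4), np.float64(210.9), 84)]
(np.float64(225.4), np.float64(128.7), 141) (np.float64(239.4), np.float64(210.9), 84) [0.6825 0.0598 0.1668] 0.0027
```

```bash
python3 - <<'E'
from h import *
t=look('top');im=t['image'][:,:,::-1]
a=cv2.resize(im[120:250,195:300],None,fx=5.5,fy=4.6*5.5/4.6,interpolation=cv2.INTER_CUBIC)[:600]
cv2.imwrite('pics/casecrop.png',a[:, :]);print(a.shape)
E
```

```text
(600, 578, 3)
```

View pics/casecrop.png

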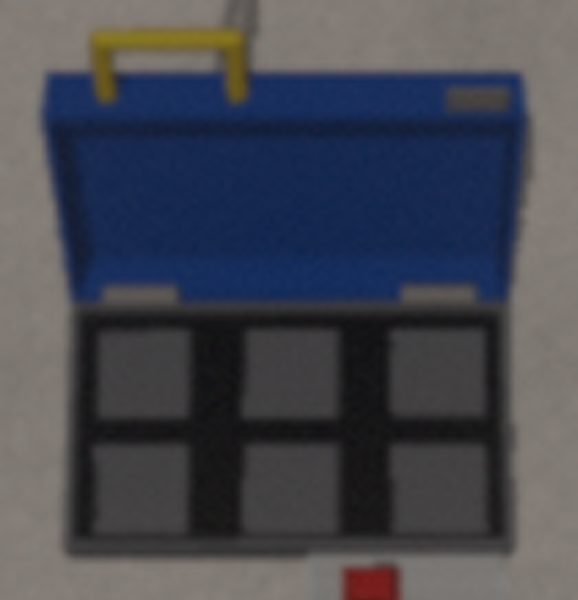

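```bash
python3 - <<'E'
from h import *
print(go(.405,.2645,.15,np.pi))
E
```

```text
(array([-24.6 , -18.33,   6.84]), np.float64(-0.459))
```

The crop shows the case with its rim corners at crop px (68,552), (511,552), (75,305) and (507,305). It also shows the six empty pockets, the bar at the upper left, and the red grip at (371,583).

```bash
python3 - <<'E'
from h import *
t=look('top')
P=[atz(t,u/5.5+195-.4,v/5.5+120-.4,.03) for u,v in((68,552),(511,552),(75,305),(507,305))]
for p in P: print(p.round(4))
P=np.array(P);c=P.mean(0);print(c.round(4),'w',np.linalg.norm(P[0]-P[1]),np.linalg.norm(P[2]-P[3]),'d',np.linalg.norm(P[0]-P[2]))
dy=P[0]-P[1]+P[2]-P[3];print('yaw',np.arctan2(-dy[0],dy[1]))
# pocket floor outlines z at 0.018 (upper edges): centres
for u,v in((143,488),(291,488),(438,488),(144,374),(291,374),(438,374)):print(atz(t,u/5.5+194.6,v/5.5+119.6,.012).round(4))
E
```

```text
[0.4649 0.1287 0.03  ]
[ 0.4541 -0.1019  0.03  ]
[0.5985 0.1231 0.03  ]
[ 0.5878 -0.1088  0.03  ]
[0.5263 0.0103 0.03  ] w 0.23086395609534083 0.23210567859240774 d 0.13373120126861282
yaw -0.04634038648280744
[0.5004 0.0906 0.012 ]
[0.4967 0.0116 0.012 ]
[ 0.493 -0.067  0.012]
[0.5632 0.0886 0.012 ]
[0.5595 0.009  0.012 ]
[ 0.5558 -0.0706  0.012 ]
```

Call:
send_rows(series="0.85 -5 -3.7 1.4 -0.1; 0.85 -10 -7.4 2.8 -0.2; 0.85 -15 -11 4.2 -0.3; 0.85 -20 -14.7 5.6 -0.4; 0.85 -24.6 -18.3 6.8 -0.459", force=15)

```text
t: 0.85
tcp_pos: [0.3778, 0.3193, 0.1638]
tool_rot: [3.141, 0.001, -3.137]
contact_force: [0.1, 0.2, 0.2]
grip_width: 0.851
grasp_force: 0.0
```

```bash
python3 - <<'E'
from h import *
s=ctrl.get_state();print(s['tcp_pos'],s['tool_rot'],s['joint_pos'])
d=look('wrist','w1.png',1.3);print(d['origin'],d['orientation'])
for b in blobs(d,'green',60):print(b,atz(d,b[0],b[1],.042).round(4))
E
```

```text
[0.37779001 0.31934475 0.16380127] [ 3.14133439e+00  5.26182501e-04 -3.13695079e+00] [ 5.98131525e-01 -1.25856471e-01  1.84556564e+00 -8.10789312e-05
  1.42130285e+00 -9.77294681e-01]
[0.30213032 0.31868154 0.33002819] [-2.74335738e-01 -4.64074407e-04  1.57485823e+00]
(np.float64(207.1), np.float64(215.3), 1676) [0.4025 0.2652 0.042 ]
```

View pics/w1.png

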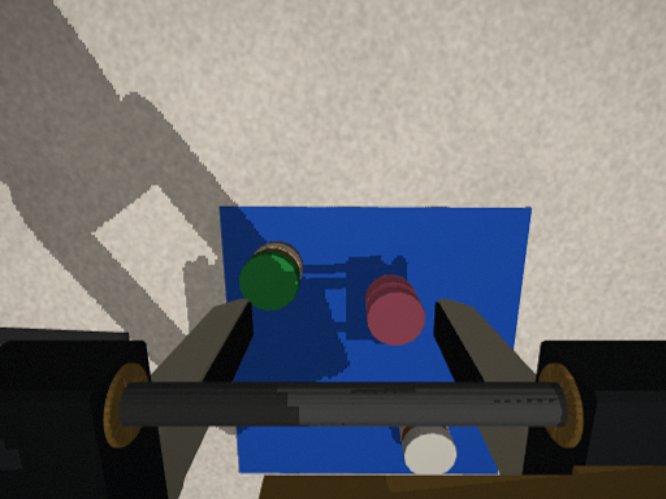

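Wrist view: green cap at (270,280), pink look-alike at (394,312) and white cap at (430,455), all inside the field. The green pot measures (0.403, 0.265) here, which agrees with the two-camera fix of (0.405, 0.2645). The pink pot is not the target.

```bash
python3 - <<'E'
from h import *
print(go(.4035,.265,.028,np.pi-.046))
E
```

```text
(array([-2.32, -4.73, 13.39]), np.float64(0.051))
```

Call:
send_rows(series="0.85 -2.2 -4.7 5 0.051; 0.85 -2.2 -4.7 5 0.051; 0.85 -2.2 -4.7 5 0.051")

```text
t: 1.2
tcp_pos: [0.3982, 0.2714, 0.1114]
tool_rot: [-3.139, -0.004, 3.088]
contact_force: [-0.6, -0.5, -0.4]
grip_width: 0.852
grasp_force: 0.0
```

```bash
python3 - <<'E'
from h import *
d=look('wrist')
for b in blobs(d,'green',60):print(b,atz(d,b[0],b[1],.044).round(4))
print(ctrl.get_state()['tcp_pos'],go(.4035,.265,.028,np.pi-.046))
E
```

```text
(np.float64(256.3), np.float64(213.7), 2480) [0.4019 0.265  0.044 ]
[0.3987202  0.27308002 0.11314645] (array([-0.54, -0.77,  8.51]), np.float64(-0.007))
```

Call:
send_rows(series="0.85 -0.4 -0.75 4 0; 0.85 -0.4 -0.75 8.5 0; 0.85 -0.4 -0.75 8.5 0; 0.85 -0.4 -0.75 8.5 0")

```text
t: 1.65
tcp_pos: [0.4026, 0.2672, 0.03]
tool_rot: [-3.141, -0.001, 3.092]
contact_force: [0.8, 0.7, 1.4]
grip_width: 0.85
grasp_force: 0.0
```

```bash
python3 - <<'E'
from h import *
print(ctrl.get_state()['tcp_pos'],go(.403,.265,.028,np.pi-.046))
E
```

```text
[0.40257173 0.26722076 0.03004077] (array([-0.05, -0.22,  0.2 ]), np.float64(-0.004))
```

Call:
send_rows(series="0.85 0 -0.2 0.2 0; 0.3 0 -0.2 0.2 0; 0.3 0 -0.2 0.2 0; 0.3 0 -0.2 0.2 0; 0.3 0 -0.2 0.2 0", force=25)

```text
t: 2.15
tcp_pos: [0.4032, 0.2645, 0.0277]
tool_rot: [3.141, 0.001, 3.091]
contact_force: [0.1, 0.9, -0.4]
grip_width: 0.553
grasp_force: 0.0
```

Call:
send_rows(series="0.3 0 0 0 0; 0.3 0 0 0 0; 0.3 0 0 -3 0; 0.3 0 0 -8 0; 0.3 0 0 -8 0")

```text
t: 2.65
tcp_pos: [0.4067, 0.2663, 0.1139]
tool_rot: [3.136, 0.009, 3.091]
contact_force: [1.4, 1.2, 0.2]
grip_width: 0.466
grasp_force: 25.0
```

```bash
python3 - <<'E'
from h import *
c,s=np.cos(-.046),np.sin(-.046)
for i,(a,b) in enumerate([(-32,80),(-32,0),(-32,-80),(32,80),(32,0),(32,-80)]):
    print(i+1,(.5265+(c*a-s*b)/1e3,.0103+(s*a+c*b)/1e3))
print(ctrl.get_state()['tcp_pos'],go(.4985,.0916,.13,np.pi-.046))
E
```

```text
1 (np.float64(0.4982125523544481), np.float64(0.09168685585338802))
2 (np.float64(0.49453385003047967), np.float64(0.01177148092958736))
3 (np.float64(0.4908551477065113), np.float64(-0.0681438939942133))
4 (np.float64(0.5621448522934887), np.float64(0.08874389399421331))
5 (np.float64(0.5584661499695203), np.float64(0.008828519070412641))
6 (np.float64(0.5547874476455519), np.float64(-0.07108685585338802))
[0.40667669 0.26630888 0.11390412] (array([-10.07, -16.97,  -1.61]), np.float64(-0.005))
```

Call:
send_rows(series="0.3 -2.5 -4.2 -1 0; 0.3 -5 -8.5 -2 0; 0.3 -7.5 -12.7 -2 0; 0.3 -10 -17 -2 0; 0.3 -10 -17 -2 0")

```text
t: 3.15
tcp_pos: [0.4961, 0.0843, 0.1272]
tool_rot: [-3.14, 0.001, 3.085]
contact_force: [-0.7, 0.0, -1.5]
grip_width: 0.467
grasp_force: 25.0
```

```bash
python3 - <<'E'
from h import *
s=ctrl.get_state();print(s['tcp_pos'],s['grip_width'],s['grasp_force'])
d=look('wrist','w2.png',1.5);print(list(d['origin']),list(d['orientation']))
for b in blobs(d,'green',60):print(b)
E
```

```text
[0.49608718 0.08428871 0.12716555] 0.46673049105046205 24.999116957187653
[np.float64(0.4204335328772998), np.float64(0.08859612644400493), np.float64(0.2933293315655802)] [np.float64(-0.27508652869551686), np.float64(0.0017274157416438118), np.float64(1.5138757223379955)]
(np.float64(263.7), np.float64(255.3), 5542)
```

View pics/w2.png

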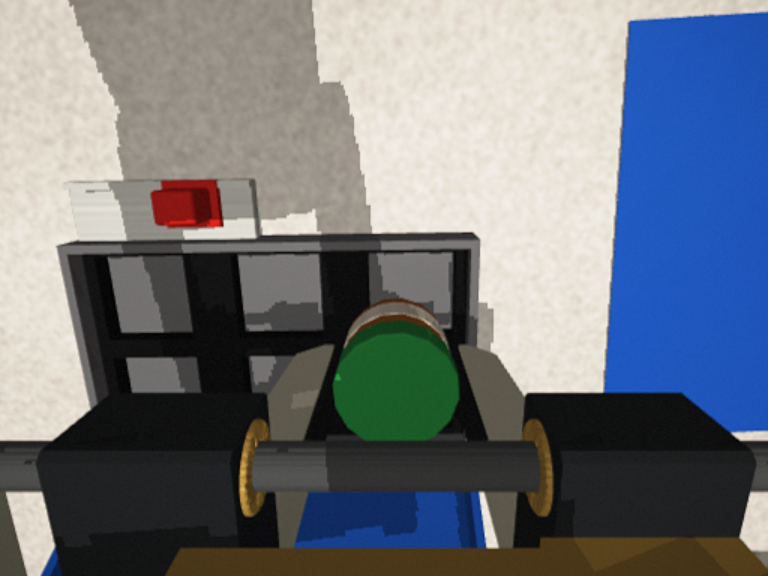

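Wrist view: the held pot is upright between the fingers at (397,380). The case's front rim corners are at (61,246) and (479,236), and the pocket fronts are at row 254. The red grip is at (187,205).

```bash
python3 - <<'E'
from h import *
d=look('wrist');f=lambda u,v,z:atz(d,u/1.5-.2,v/1.5-.2,z).round(4)
print('rim',f(61,246,.03),f(479,235,.03), np.linalg.norm(f(61,246,.03)-f(479,235,.03)))
print('floor',[f(u,254,.005) for u in(107,183,239,321,370,453)])
print('top18',[f(u,254,.018) for u in(107,183,239,321,370,453)])
print('grip',f(187,190,.046))
print(go(.4985,.0915,.13,np.pi-.046))
E
```

```text
rim [ 0.4547 -0.0977  0.03  ] [0.4616 0.1343 0.03  ] 0.23210258507823645
floor [array([ 0.4645, -0.0887,  0.005 ]), array([ 0.4671, -0.0423,  0.005 ]), array([ 0.4691, -0.0082,  0.005 ]), array([0.4719, 0.0419, 0.005 ]), array([0.4736, 0.0718, 0.005 ]), array([0.4764, 0.1224, 0.005 ])]
top18 [array([ 0.4625, -0.0806,  0.018 ]), array([ 0.465 , -0.0363,  0.018 ]), array([ 0.4668, -0.0037,  0.018 ]), array([0.4695, 0.0441, 0.018 ]), array([0.4711, 0.0726, 0.018 ]), array([0.4739, 0.121 , 0.018 ])]
grip [ 0.4279 -0.0156  0.046 ]
(array([-0.44,  0.34, -0.34]), np.float64(-0.008))
```

```bash
python3 - <<'E'
from h import *
d=look('wrist','w3.png',1.5);print(d['origin'],ctrl.get_state()['tcp_pos'])
e=dict(d);e['origin']=[0.4204335328772998,0.08859612644400493,0.2933293315655802];e['orientation']=[-0.27508652869551686,0.0017274157416438118,1.5138757223379955]
f=lambda u,v,z:atz(e,u/1.5-.2,v/1.5-.2,z).round(4)
print('rim',f(61,246,.03),f(479,235,.03))
print('floor',[f(u,254,.005) for u in(107,183,239,321,370,453)])
# rim/front corner detection in new picture: grey rim rows
g=cv2.cvtColor(d['image'],cv2.COLOR_RGB2GRAY)
print(g[165,300:330]);print(g[165,30:60])
E
```

```text
[0.41869129 0.09214913 0.29294013] [0.49353302 0.0894384  0.1265293 ]
rim [ 0.4561 -0.1007  0.03  ] [0.4632 0.1317 0.03  ]
floor [array([ 0.466 , -0.0917,  0.005 ]), array([ 0.4686, -0.0452,  0.005 ]), array([ 0.4706, -0.0109,  0.005 ]), array([0.4734, 0.0392, 0.005 ]), array([0.4751, 0.0691, 0.005 ]), array([0.478 , 0.1198, 0.005 ])]
[117 121 122 120 119 121 120 121 121 120 119 122 122 117 113 205 233 228
 226 226 228 231 234 233 235 236 236 235 234 233]
[228 231 226 210 203 197 161 118  78  50  43  47  47  52  54  51  49  46
  50  54  48  50  49  61  61  60  62  62  62  64]
```

View pics/w3.png

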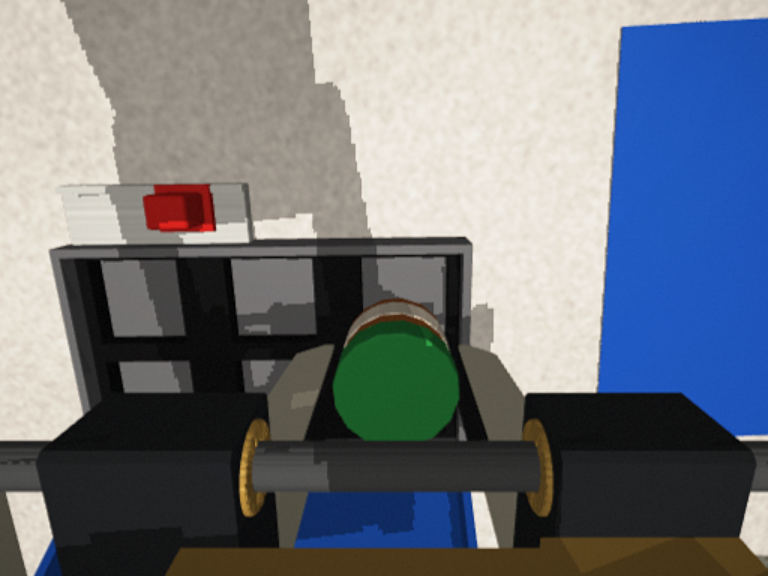

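Settled view: front rim corners are at (52,250) and (471,240), the pocket 1 opening spans (362–444, 258), and the held pot is still upright.

```bash
python3 - <<'E'
from h import *
d=look('wrist');print(d['origin'],d['orientation'],ctrl.get_state()['tcp_pos'])
e=dict(d)
f=lambda u,v,z:atz(e,u/1.5-.2,v/1.5-.2,z).round(4)
a,b=f(52,250,.03),f(471,240,.03)
print('rim',a,b,np.arctan2(-(b-a)[0],(b-a)[1]))
ex=np.array([np.cos(-.05),np.sin(-.05),0])
print('centre',(a+b)/2+ex*.067)
print('floor p1 l/r, p2, p3',[f(u,v,.005) for u,v in((362,258),(444,258),(231,260),(315,258),(101,262),(176,261))])
s=look('scene');
print('bar/grip',blobs(s,'red',12),blobs(s,'yellow',12))
E
```

```text
[0.41827678 0.09305595 0.29290548] [-2.72514441e-01 -4.34926431e-04  1.51817087e+00] [0.49338202 0.09014366 0.12661764]
rim [ 0.456  -0.1003  0.03  ] [0.4626 0.1325 0.03  ] -0.02834292353287546
centre [0.52621627 0.0127514  0.03      ]
floor p1 l/r, p2, p3 [array([0.4744, 0.0695, 0.005 ]), array([0.4771, 0.1196, 0.005 ]), array([ 0.4715, -0.0108,  0.005 ]), array([0.4729, 0.0408, 0.005 ]), array([ 0.4685, -0.0905,  0.005 ]), array([ 0.4703, -0.0445,  0.005 ])]
bar/grip [(np.float64(272.0), np.float64(184.7), 66), (np.float64(182.2), np.float64(281.6), 273)] [(np.float64(239.4), np.float64(210.8), 84)]
```

```bash
cat >> h.py <<'E'
def pot_off():
    "held pot minus TCP, world xy, from its cap outline in the wrist picture"
    d=look('wrist');s=ctrl.get_state()
    m=cv2.inRange(cv2.cvtColor(d['image'],cv2.COLOR_RGB2HSV),*map(np.array,RANGES['green']))
    c=max(cv2.findContours(m,0,2)[0],key=cv2.contourArea)
    x,y,w,h=cv2.boundingRect(c);z=s['tcp_pos'][2]+.018
    return (atz(d,x+w/2-.5,y+h/2-.5,z)-s['tcp_pos']).round(4),(w,h),w*(d['origin'][2]-z)/d['fx']
E
python3 - <<'E'
from h import *
print(pot_off());print(go(.4987,.0925,.07,np.pi-.042))
E
```

```text
(array([-0.0036, -0.0004,  0.018 ]), (86, 80), np.float64(0.03998336870231626))
(array([-0.53,  0.21,  5.68]), np.float64(-0.007))
```

Call:
send_rows(series="0.3 -0.5 0.2 2 0; 0.3 -0.5 0.2 5 0; 0.3 -0.5 0.2 5 0; 0.3 -0.5 0.2 5 0")

```text
t: 3.85
tcp_pos: [0.4981, 0.0921, 0.0769]
tool_rot: [-3.141, -0.002, 3.092]
contact_force: [-0.0, -0.1, 0.5]
grip_width: 0.466
grasp_force: 25.0
```

```bash
python3 - <<'E'
from h import *
print(go(.4987,.0925,.033,np.pi-.042),ctrl.get_state()['grasp_force'])
E
```

```text
(array([-0.07,  0.05,  4.39]), np.float64(-0.007)) 24.999875128269196
```

Call:
send_rows(series="0.3 0 0 1.5 0; 0.3 0 0 3 0; 0.3 0 0 3.8 0; 0.3 0 0 4.3 0; 0.3 0 0 4.3 0")

```text
t: 4.35
tcp_pos: [0.4986, 0.0911, 0.0333]
tool_rot: [-3.141, -0.001, 3.091]
contact_force: [-0.0, 0.2, -1.0]
grip_width: 0.469
grasp_force: 25.0
```

Call:
send_rows(series="0.6 0 0 0 0; 0.6 0 0 0 0; 0.6 0 0 -1 0; 0.6 0 0 -6 0; 0.6 0 0 -11 0")

```text
t: 4.85
tcp_pos: [0.4978, 0.0911, 0.1451]
tool_rot: [-3.141, -0.003, 3.091]
contact_force: [1.5, 0.4, 0.4]
grip_width: 0.602
grasp_force: 0.0
```

```bash
python3 - <<'E'
from h import *
t=look('top');s=look('scene')
for b in blobs(t,'green',12):
    for e in blobs(s,'green',12):
        p,err=tri(ray(t,*b[:2]),ray(s,*e[:2]))
        if err<.008 and -.01<p[2]<.3: print(b,e,p.round(4),round(err,4))
print(go(.365,-.281,.14,np.pi-.042))
d=look('wrist');print(blobs(d,'green',100),[atz(d,b[0],b[1],.049).round(4) for b in blobs(d,'green',100)])
E
```

```text
(np.float64(396.0), np.float64(178.4), 170) (np.float64(159.2), np.float64(147.6), 100) [ 0.5609 -0.4279  0.0368] 0.0004
(np.float64(386.0), np.float64(214.7), 179) (np.float64(190.8), np.float64(138.2), 98) [ 0.455  -0.3845  0.036 ] 0.0003
(np.float64(352.9), np.float64(244.4), 185) (np.float64(228.1), np.float64(139.6), 93) [ 0.3757 -0.2807  0.0362] 0.0008
(array([ 12.05, -37.93,   1.12]), np.float64(-0.009))
[(np.float64(262.5), np.float64(187.5), 1983)] [array([0.4986, 0.0908, 0.049 ])]
```

Call:
send_rows(series="0.8 1.6 -5 0 0; 0.8 3.2 -10 0 0; 0.8 4.8 -15 0 0; 0.8 6.4 -20 0 0; 0.8 8 -25 0 0")

```text
t: 5.5
tcp_pos: [0.4095, -0.144, 0.1436]
tool_rot: [3.141, -0.001, 3.091]
contact_force: [0.5, -1.5, 0.2]
grip_width: 0.801
grasp_force: 0.0
```

Call:
send_rows(series="0.8 1.6 -5 0.6 0; 0.8 3.2 -10 1.2 0; 0.8 4.2 -13 1.2 0; 0.8 4.2 -13 1.2 0; 0.8 4.2 -13 1.2 0")

```text
t: 6.0
tcp_pos: [0.3617, -0.2705, 0.1314]
tool_rot: [3.14, -0.001, 3.088]
contact_force: [0.3, -0.6, 0.2]
grip_width: 0.802
grasp_force: 0.0
```

```bash
python3 - <<'E'
from h import *
d=look('wrist');d=look('wrist')
for b in blobs(d,'green',100):print(b,atz(d,b[0],b[1],.044).round(4))
print(ctrl.get_state()['tcp_pos'],go(.3745,-.2805,.028,np.pi-.042))
E
```

```text
(np.float64(253.6), np.float64(213.5), 2103) [ 0.3726 -0.279   0.044 ]
[ 0.36249956 -0.26937753  0.13169881] (array([-1.26, -1.06, 10.37]), np.float64(-0.008))
```

Call:
send_rows(series="0.8 -1.15 -1 3 0; 0.8 -1.15 -1 6 0; 0.8 -1.15 -1 6 0; 0.8 -1.15 -1 6 0")

```text
t: 6.5
tcp_pos: [0.3734, -0.2795, 0.072]
tool_rot: [3.14, -0.001, 3.093]
contact_force: [0.3, -0.6, 1.1]
grip_width: 0.802
grasp_force: 0.0
```

```bash
python3 - <<'E'
from h import *
print(ctrl.get_state()['tcp_pos'],go(.3737,-.2797,.028,np.pi-.042))
E
```

```text
[ 0.37338766 -0.27950162  0.07204654] (array([-0.04, -0.02,  4.4 ]), np.float64(-0.007))
```

Call:
send_rows(series="0.8 0 0 2.5 0; 0.8 0 0 4.4 0; 0.3 0 0 4.4 0; 0.3 0 0 4.4 0; 0.3 0 0 4.4 0")

```text
t: 7.0
tcp_pos: [0.3746, -0.2819, 0.0302]
tool_rot: [-3.14, 0.002, 3.091]
contact_force: [-0.6, 0.2, 0.6]
grip_width: 0.59
grasp_force: 0.0
```

Call:
send_rows(series="0.3 0 0 0 0; 0.3 0 0 0 0; 0.3 0 0 -3 0; 0.3 0 0 -7 0; 0.3 0 0 -10 0")

```text
t: 7.5
tcp_pos: [0.3736, -0.2813, 0.1304]
tool_rot: [-3.141, 0.001, 3.091]
contact_force: [-0.0, -0.5, -0.3]
grip_width: 0.472
grasp_force: 25.0
```

Call:
send_rows(series="0.3 -2.2 4.4 0 0; 0.3 -4.4 8.8 0 0; 0.3 -6.6 13.2 0 0; 0.3 -8.8 17.6 0 0; 0.3 -10.8 21.8 0 0")

```text
t: 8.0
tcp_pos: [0.4932, -0.0669, 0.1287]
tool_rot: [-3.141, 0.001, 3.091]
contact_force: [1.6, -0.9, -1.2]
grip_width: 0.468
grasp_force: 25.0
```

```bash
python3 - <<'E'
from h import *
print(pot_off());pot_off();print(pot_off())
s=ctrl.get_state();print(s['tcp_pos'],s['grasp_force'],go(.4919,-.0669,.033,np.pi-.042))
E
```

```text
(array([-0.0069, -0.006 ,  0.018 ]), (84, 83), np.float64(0.038996148051422215))
(array([-0.0032,  0.0021,  0.018 ]), (84, 83), np.float64(0.039100651032671394))
[ 0.49311021 -0.06630586  0.12833096] 24.999901950359344 (array([ 0.12, -0.07,  9.53]), np.float64(-0.004))
```

Call:
send_rows(series="0.3 0.1 -0.07 3.5 0; 0.3 0.1 -0.07 5.5 0; 0.3 0.1 -0.07 5.5 0; 0.3 0.1 -0.07 5.5 0")

```text
t: 8.55
tcp_pos: [0.4908, -0.0703, 0.0734]
tool_rot: [-3.141, -0.001, 3.09]
contact_force: [0.9, -0.4, -0.6]
grip_width: 0.466
grasp_force: 25.0
```

```bash
python3 - <<'E'
from h import *
s=ctrl.get_state();print(s['tcp_pos'],s['grasp_force'],go(.4919,-.0669,.034,np.pi-.042))
E
```

```text
[ 0.49076187 -0.07029627  0.07337152] 24.99958097934723 (array([-0.1 ,  0.35,  3.94]), np.float64(-0.01))
```

Call:
send_rows(series="0.3 -0.1 0.25 0.5 0; 0.3 -0.1 0.25 0.5 0; 0.3 -0.1 0.25 0.5 0; 0.3 -0.1 0.25 0.5 0")

```text
t: 8.95
tcp_pos: [0.4928, -0.0671, 0.0687]
tool_rot: [-3.141, 0.001, 3.091]
contact_force: [0.0, -0.4, -1.6]
grip_width: 0.468
grasp_force: 2.5
```

Call:
send_rows(series="0.3 0 0 0 0; 0.3 0 0 0 0")

```text
t: 9.15
tcp_pos: [0.4925, -0.067, 0.0683]
tool_rot: [-3.141, 0.0, 3.091]
contact_force: [0.4, -0.4, -1.6]
grip_width: 0.471
grasp_force: 25.0
```

```bash
python3 - <<'E'
from h import *
print(pot_off());print(pot_off())
s=ctrl.get_state();print(s['tcp_pos'],s['joint_pos'],go(.4919,-.0669,.034,np.pi-.042))
E
```

```text
(array([-0.0044, -0.0002,  0.018 ]), (84, 83), np.float64(0.03906955870745261))
(array([-0.0043, -0.0002,  0.018 ]), (84, 83), np.float64(0.03907613778709936))
[ 0.49241269 -0.06695406  0.06815812] [-2.38341720e-01 -2.01192540e-02  1.92869148e+00 -1.92263187e-05
  1.23299557e+00 -1.75841091e+00] (array([0.05, 0.  , 3.42]), np.float64(-0.009))
```

The grip slackened briefly to 2.5 N and recovered. The cap outline is unchanged, so the pot didn't slip. Descending.

Call:
send_rows(series="0.3 0.05 0 1.2 0; 0.3 0.05 0 2.2 0; 0.3 0.05 0 3 0; 0.3 0.05 0 3.4 0; 0.3 0.05 0 3.4 0")

```text
t: 9.75
tcp_pos: [0.4915, -0.0667, 0.0343]
tool_rot: [3.141, -0.002, 3.091]
contact_force: [-5.8, 1.1, 10.5]
grip_width: 0.468
grasp_force: 25.0
```

```bash
python3 - <<'E'
from h import *
print(pot_off());s=ctrl.get_state();print(s['tcp_pos'],s['contact_force'],s['tool_rot'])
E
```

```text
(array([-0.0044, -0.0002,  0.018 ]), (84, 83), np.float64(0.0390970622081881))
[ 0.49143861 -0.06675002  0.03425251] [-6.63001629  2.01601045 10.37720774] [ 3.14123934e+00 -1.50113215e-03  3.09084863e+00]
```

Call:
send_rows(series="0.6 0 0 -0.1 0; 0.6 0 0 -0.1 0; 0.6 0 0 -1 0; 0.6 0 0 -6 0; 0.6 0 0 -10 0")

```text
t: 10.3
tcp_pos: [0.4913, -0.0668, 0.1355]
tool_rot: [3.141, -0.001, 3.091]
contact_force: [0.9, 0.1, 0.7]
grip_width: 0.603
grasp_force: 0.0
```

```bash
python3 - <<'E'
from h import *
d=look('wrist');d=look('wrist');print(blobs(d,'green',100),[atz(d,b[0],b[1],.049).round(4) for b in blobs(d,'green',100)])
t=look('top');s=look('scene')
for b in blobs(t,'green',12):
    for e in blobs(s,'green',12):
        p,err=tri(ray(t,*b[:2]),ray(s,*e[:2]))
        if err<.008 and -.01<p[2]<.3: print(b,e,p.round(4),round(err,4))
print(ctrl.get_state()['tcp_pos'],go(.443,-.3845,.135,np.pi-.042))
E
```

```text
[(np.float64(265.0), np.float64(190.3), 2120), (np.float64(449.4), np.float64(191.1), 2413)] [array([ 0.4893, -0.0669,  0.049 ]), array([0.498 , 0.0888, 0.049 ])]
(np.float64(396.0), np.float64(178.5), 171) (np.float64(159.2), np.float64(147.5), 101) [ 0.5606 -0.4279  0.0369] 0.0001
(np.float64(219.5), np.float64(205.7), 205) (np.float64(289.1), np.float64(210.0), 170) [0.5022 0.0901 0.0444] 0.0012
(np.float64(275.3), np.float64(207.8), 162) (np.float64(251.7), np.float64(184.1), 140) [ 0.4896 -0.069   0.0401] 0.0015
(np.float64(385.9), np.float64(214.8), 180) (np.float64(190.8), np.float64(138.1), 96) [ 0.4549 -0.3843  0.0364] 0.0002
[ 0.49307192 -0.06723078  0.1358325 ] (array([  3.39, -31.94,   0.09]), np.float64(-0.009))
```

Call:
send_rows(series="0.8 0.5 -5 0 0; 0.8 1 -10 0 0; 0.8 1.6 -15 0 0; 0.8 2.1 -20 0 0; 0.8 2.6 -25 0 0")

```text
t: 11.0
tcp_pos: [0.4518, -0.3151, 0.1322]
tool_rot: [3.14, -0.002, 3.091]
contact_force: [0.4, 0.2, 0.5]
grip_width: 0.799
grasp_force: 0.0
```

Call:
send_rows(series="0.8 0.7 -4 0 0; 0.8 0.7 -7 0 0; 0.8 0.7 -7 0 0; 0.8 0.7 -7 0 0; 0.8 0.7 -7 0 0")

```text
t: 11.5
tcp_pos: [0.4426, -0.382, 0.1328]
tool_rot: [3.14, -0.002, 3.091]
contact_force: [0.4, 0.2, -0.7]
grip_width: 0.795
grasp_force: 0.0
```

```bash
python3 - <<'E'
from h import *
d=look('wrist');d=look('wrist')
for b in blobs(d,'green',100):print(b,atz(d,b[0],b[1],.044).round(4))
print(ctrl.get_state()['tcp_pos'],go(.453,-.384,.028,np.pi-.042))
im=look('scene')['image'][150:240,215:340,::-1]
cv2.imwrite('pics/sc1.png',cv2.resize(im,None,fx=6,fy=6,interpolation=cv2.INTER_CUBIC))
E
```

```text
(np.float64(263.6), np.float64(211.1), 2071) [ 0.4521 -0.3826  0.044 ]
(np.float64(222.8), np.float64(333.7), 488) [ 0.5721 -0.4273  0.044 ]
[ 0.44308252 -0.38203472  0.13358647] (array([-1.01, -0.16, 10.56]), np.float64(-0.007))
```

View pics/sc1.png

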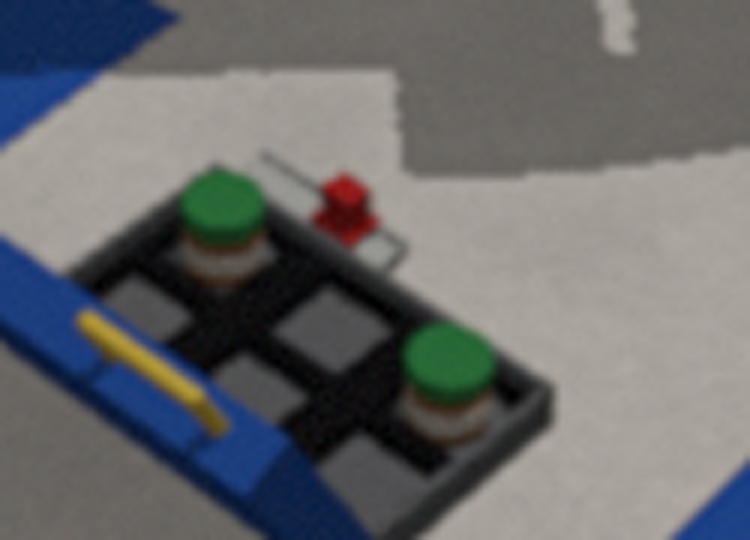

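Both placed pots stand upright in their pockets, with caps at (222,208) and (448,360) in the crop. Next is pot B; descend and grip.

Call:
send_rows(series="0.8 -1 -0.1 3 0; 0.8 -1 -0.1 6 0; 0.8 -1 -0.1 6 0; 0.8 -1 -0.1 6 0")

```text
t: 12.05
tcp_pos: [0.4526, -0.384, 0.0741]
tool_rot: [3.14, -0.001, 3.092]
contact_force: [-0.1, 0.2, 0.5]
grip_width: 0.798
grasp_force: 0.0
```

```bash
python3 - <<'E'
from h import *
look('top')
print(ctrl.get_state()['tcp_pos'],go(.453,-.3833,.0285,np.pi-.042))
E
```

```text
[ 0.45337939 -0.38500786  0.07545082] (array([0.05, 0.17, 4.69]), np.float64(-0.008))
```

Call:
send_rows(series="0.8 0 0.1 2.5 0; 0.8 0 0.1 4.6 0; 0.3 0 0.1 4.6 0; 0.3 0 0.1 4.6 0; 0.3 0 0.1 4.6 0")

```text
t: 12.6
tcp_pos: [0.454, -0.3852, 0.0306]
tool_rot: [-3.139, 0.002, 3.091]
contact_force: [0.4, 0.3, -0.2]
grip_width: 0.597
grasp_force: 0.0
```

Call:
send_rows(series="0.3 0 0 0 0; 0.3 0 0 0 0; 0.3 0 0 -3 0; 0.3 0 0 -7 0; 0.3 0 0 -10 0")

```text
t: 13.1
tcp_pos: [0.4531, -0.3844, 0.1305]
tool_rot: [-3.141, 0.001, 3.091]
contact_force: [1.3, -0.8, -1.4]
grip_width: 0.467
grasp_force: 25.0
```

Call:
send_rows(series="0.3 -1 4.5 0 0; 0.3 -2 9 0 0; 0.3 -3 13.5 0 0; 0.3 -4 18 0 0; 0.3 -5 22.5 0 0")

```text
t: 13.6
tcp_pos: [0.5145, -0.1602, 0.1286]
tool_rot: [-3.141, 0.001, 3.09]
contact_force: [0.4, 0.1, 0.0]
grip_width: 0.466
grasp_force: 25.0
```

Call:
send_rows(series="0.3 -1 4.5 0 0; 0.3 -2 9 0 0; 0.3 -3 13.5 0 0; 0.3 -3.7 17.3 0 0; 0.3 -3.7 17.3 0 0")

```text
t: 14.1
tcp_pos: [0.5606, 0.0136, 0.1285]
tool_rot: [3.14, 0.001, 3.095]
contact_force: [-0.3, -0.3, -1.6]
grip_width: 0.467
grasp_force: 25.0
```

```bash
python3 - <<'E'
from h import *
print(pot_off());pot_off();print(pot_off())
s=ctrl.get_state();print(s['tcp_pos'],s['grasp_force'],go(.5592,.0104,.034,np.pi-.042))
E
```

```text
(array([-0.004 ,  0.0021,  0.018 ]), (84, 83), np.float64(0.039082525921153376))
(array([-0.0043,  0.0008,  0.018 ]), (84, 83), np.float64(0.03907764279634006))
[0.55984787 0.00877085 0.12815366] 24.999479055404663 (array([0.07, 0.16, 9.42]), np.float64(-0.008))
```

Call:
send_rows(series="0.3 0.1 0.1 2.5 0; 0.3 0.1 0.1 5 0; 0.3 0.1 0.1 5.7 0; 0.3 0.1 0.1 5.7 0; 0.3 0.1 0.1 5.7 0")

```text
t: 14.75
tcp_pos: [0.5596, 0.0092, 0.0722]
tool_rot: [-3.141, 0.001, 3.09]
contact_force: [1.2, -0.4, -0.5]
grip_width: 0.467
grasp_force: 25.0
```

Call:
send_rows(series="0.3 0 0 0 0; 0.3 0 0 0 0")

```text
t: 14.95
tcp_pos: [0.56, 0.0099, 0.0725]
tool_rot: [-3.142, 0.002, 3.091]
contact_force: [0.1, 0.4, -1.1]
grip_width: 0.467
grasp_force: 25.0
```

```bash
python3 - <<'E'
from h import *
s=ctrl.get_state();print(s['tcp_pos'],s['grasp_force'],go(.5592,.0104,.034,np.pi-.042))
E
```

```text
[0.56002789 0.00988132 0.07251197] 24.999563992023468 (array([0.09, 0.05, 3.85]), np.float64(-0.009))
```

Call:
send_rows(series="0.3 0.08 0.05 1.2 0; 0.3 0.08 0.05 2.2 0; 0.3 0.08 0.05 3 0; 0.3 0.08 0.05 3.7 0; 0.3 0.08 0.05 3.7 0")

```text
t: 15.45
tcp_pos: [0.5582, 0.0108, 0.0336]
tool_rot: [3.141, -0.0, 3.091]
contact_force: [0.3, 0.3, 0.8]
grip_width: 0.468
grasp_force: 25.0
```

```bash
python3 - <<'E'
from h import *
print(pot_off());s=ctrl.get_state();print(s['tcp_pos'],s['contact_force'])
E
```

```text
(array([-0.0689, -0.0748,  0.018 ]), (105, 96), np.float64(0.04883219834419677))
[0.55819923 0.01077194 0.03361504] [ 0.23404875  0.56856731 -1.39652327]
```

Seated at the right height (the outline function merged with a neighbouring cap). Release, rise, and look for the last pot.

Call:
send_rows(series="0.6 0 0 0 0; 0.6 0 0 0 0; 0.6 0 0 -1 0; 0.6 0 0 -6 0; 0.6 0 0 -10 0")

```text
t: 16.0
tcp_pos: [0.5578, 0.0106, 0.1359]
tool_rot: [3.142, -0.001, 3.091]
contact_force: [1.7, -0.0, 0.2]
grip_width: 0.598
grasp_force: 0.0
```

```bash
python3 - <<'E'
from h import *
d=look('wrist');d=look('wrist');print([(b,atz(d,b[0],b[1],.049).round(4)) for b in blobs(d,'green',100)])
t=look('top');s=look('scene')
for b in blobs(t,'green',12):
    for e in blobs(s,'green',12):
        p,err=tri(ray(t,*b[:2]),ray(s,*e[:2]))
        if err<.008 and -.01<p[2]<.3: print(b,e,p.round(4),round(err,4))
print(ctrl.get_state()['tcp_pos'],go(.55,-.428,.135,np.pi-.042))
E
```

```text
[((np.float64(163.0), np.float64(114.0), 2614), array([ 0.4895, -0.0662,  0.049 ])), ((np.float64(360.7), np.float64(115.7), 2607), array([0.4989, 0.0905, 0.049 ])), ((np.float64(263.9), np.float64(189.9), 2106), array([0.5559, 0.0106, 0.049 ]))]
(np.float64(396.0), np.float64(178.4), 169) (np.float64(159.2), np.float64(147.5), 99) [ 0.5608 -0.4278  0.0372] 0.0003
(np.float64(246.8), np.float64(185.0), 192) (np.float64(256.2), np.float64(207.4), 180) [0.559  0.0102 0.0454] 0.0003
(np.float64(219.3), np.float64(203.6), 149) (np.float64(289.0), np.float64(209.9), 170) [0.5066 0.0911 0.0493] 0.0016
[0.55959313 0.01053389 0.13633598] (array([ -1.27, -43.85,   0.14]), np.float64(-0.009))
```

Call:
send_rows(series="0.8 0 -5 0 0; 0.8 0 -10 0 0; 0.8 0 -15 0 0; 0.8 0 -20 0 0; 0.8 0 -25 0 0")

```text
t: 16.7
tcp_pos: [0.544, -0.2404, 0.1322]
tool_rot: [3.14, -0.003, 3.091]
contact_force: [0.7, -0.0, 0.4]
grip_width: 0.803
grasp_force: 0.0
```

Call:
send_rows(series="0.8 -0.5 -5 0 0; 0.8 -1 -10 0 0; 0.8 -1.2 -15 0 0; 0.8 -1.2 -19 0 0; 0.8 -1.2 -19 0 0")

```text
t: 17.2
tcp_pos: [0.5451, -0.434, 0.1311]
tool_rot: [3.141, -0.003, 3.086]
contact_force: [-0.3, 0.1, 0.2]
grip_width: 0.796
grasp_force: 0.0
```

Call:
send_rows(series="0.8 0 0 0 0; 0.8 0 0 0 0")

```text
t: 17.4
tcp_pos: [0.5475, -0.4279, 0.1326]
tool_rot: [3.14, -0.002, 3.091]
contact_force: [-0.5, 0.0, -0.7]
grip_width: 0.799
grasp_force: 0.0
```

```bash
python3 - <<'E'
from h import *
d=look('wrist');d=look('wrist')
for b in blobs(d,'green',100):print(b,atz(d,b[0],b[1],.044).round(4))
print(ctrl.get_state()['tcp_pos'],go(.559,-.427,.0285,np.pi-.042))
E
```

```text
(np.float64(265.9), np.float64(212.0), 2075) [ 0.558  -0.4265  0.044 ]
[ 0.54812115 -0.42772703  0.13360972] (array([-1.09,  0.12, 10.51]), np.float64(-0.007))
```

Call:
send_rows(series="0.8 -1.05 0.1 3 0; 0.8 -1.05 0.1 6 0; 0.8 -1.05 0.1 6 0; 0.8 -1.05 0.1 6 0; 0.8 -1.05 0.1 6 0")

```text
t: 18.0
tcp_pos: [0.5595, -0.4293, 0.0765]
tool_rot: [-3.14, 0.002, 3.091]
contact_force: [-0.8, 0.5, -0.1]
grip_width: 0.799
grasp_force: 0.0
```

```bash
python3 - <<'E'
from h import *
d=look('wrist')
print(blobs(d,'green',100),[atz(d,b[0],b[1],.044).round(4) for b in blobs(d,'green',100)])
print(ctrl.get_state()['tcp_pos'],go(.559,-.427,.0285,np.pi-.042))
E
```

```text
[(np.float64(268.4), np.float64(222.1), 3362)] [array([ 0.5579, -0.4264,  0.044 ])]
[ 0.55960433 -0.42966223  0.07688853] (array([0.09, 0.27, 4.84]), np.float64(-0.008))
```

Call:
send_rows(series="0.8 0.05 0.2 2.5 0; 0.8 0.05 0.2 4.8 0; 0.3 0.05 0.2 4.8 0; 0.3 0.05 0.2 4.8 0; 0.3 0.05 0.2 4.8 0")

```text
t: 18.55
tcp_pos: [0.5592, -0.428, 0.0287]
tool_rot: [-3.139, 0.003, 3.091]
contact_force: [0.2, 0.7, 0.4]
grip_width: 0.589
grasp_force: 0.0
```

Call:
send_rows(series="0.3 0 0 0 0; 0.3 0 0 0 0; 0.3 0 0 -3 0; 0.3 0 0 -7 0; 0.3 0 0 -10 0")

```text
t: 19.05
tcp_pos: [0.5584, -0.4273, 0.1287]
tool_rot: [-3.141, 0.001, 3.091]
contact_force: [0.4, 0.5, -0.1]
grip_width: 0.469
grasp_force: 25.0
```

Call:
send_rows(series="0.3 1 4.5 0 0; 0.3 2 9 0 0; 0.3 3 13.5 0 0; 0.3 4 18 0 0; 0.3 5 22.5 0 0")

```text
t: 19.55
tcp_pos: [0.5191, -0.1981, 0.1265]
tool_rot: [-3.141, 0.001, 3.09]
contact_force: [0.6, 0.6, -0.2]
grip_width: 0.467
grasp_force: 25.0
```

Call:
send_rows(series="0.3 1 4.5 0 0; 0.3 2 9 0 0; 0.3 3 13.5 0 0; 0.3 3.5 18 0 0; 0.3 3.5 21 0 0")

```text
t: 20.05
tcp_pos: [0.4946, 0.0145, 0.1267]
tool_rot: [3.141, 0.001, 3.092]
contact_force: [0.6, 0.1, -0.7]
grip_width: 0.467
grasp_force: 25.0
```

Call:
send_rows(series="0.3 0 0 0 0; 0.3 0 0 0 0; 0.3 0 0 0 0")

```text
t: 20.35
tcp_pos: [0.4954, 0.0109, 0.1263]
tool_rot: [-3.141, 0.0, 3.09]
contact_force: [1.0, -0.8, -1.7]
grip_width: 0.465
grasp_force: 25.0
```

```bash
python3 - <<'E'
from h import *
d=look('wrist');print(blobs(d,'green',100))
s=ctrl.get_state();print(s['tcp_pos'],s['grasp_force'],go(.4952,.0125,.034,np.pi-.042))
E
```

```text
[(np.float64(167.4), np.float64(201.7), 2491), (np.float64(363.3), np.float64(202.9), 2512), (np.float64(263.6), np.float64(254.8), 5537)]
[0.49534299 0.01070792 0.12621529] 24.999443292617798 (array([0.02, 0.18, 9.22]), np.float64(-0.01))
```

Call:
send_rows(series="0.3 0 0.15 2.5 0; 0.3 0 0.15 5 0; 0.3 0 0.15 5.7 0; 0.3 0 0.15 5.7 0; 0.3 0 0.15 5.7 0")

```text
t: 20.9
tcp_pos: [0.4959, 0.0127, 0.07]
tool_rot: [-3.142, 0.001, 3.09]
contact_force: [-1.0, 0.1, -0.8]
grip_width: 0.466
grasp_force: 25.0
```

Call:
send_rows(series="0.3 0 0 0 0; 0.3 0 0 0 0")

```text
t: 21.1
tcp_pos: [0.4963, 0.0132, 0.0704]
tool_rot: [-3.142, 0.002, 3.091]
contact_force: [0.5, -0.3, -1.7]
grip_width: 0.465
grasp_force: 25.0
```

```bash
python3 - <<'E'
from h import *
s=ctrl.get_state();print(s['tcp_pos'],s['grasp_force'],go(.4952,.0125,.034,np.pi-.042))
E
```

```text
[0.49629312 0.01318046 0.07038995] 24.99946117401123 (array([ 0.11, -0.07,  3.64]), np.float64(-0.009))
```

Call:
send_rows(series="0.3 0.1 -0.05 1.2 0; 0.3 0.1 -0.05 2.2 0; 0.3 0.1 -0.05 3 0; 0.3 0.1 -0.05 3.6 0; 0.3 0.1 -0.05 3.6 0")

```text
t: 21.6
tcp_pos: [0.494, 0.013, 0.0324]
tool_rot: [3.142, -0.001, 3.091]
contact_force: [0.5, 0.4, -1.6]
grip_width: 0.471
grasp_force: 25.0
```

Call:
send_rows(series="0.6 0 0 0 0; 0.6 0 0 0 0; 0.6 0 0 -1 0; 0.6 0 0 -6 0; 0.6 0 0 -10 0")

```text
t: 22.1
tcp_pos: [0.4938, 0.0129, 0.135]
tool_rot: [3.142, -0.001, 3.091]
contact_force: [0.9, -0.0, 0.2]
grip_width: 0.6
grasp_force: 0.0
```

Call:
send_rows(series="0.6 3 0 -4 0; 0.6 6 0 -8 0; 0.6 9 0 -10 0; 0.6 12 0 -10 0; 0.6 12 0 -10 0")

```text
t: 22.6
tcp_pos: [0.3731, 0.0191, 0.2352]
tool_rot: [-3.141, 0.004, 3.091]
contact_force: [0.5, -0.2, 0.3]
grip_width: 0.603
grasp_force: 0.0
```

```bash
python3 - <<'E'
from h import *
s=ctrl.get_state();print(s['tcp_pos'],s['joint_pos'])
t=look('top');im=t['image'][:,:,::-1]
sc=look('scene');a=cv2.resize(im[115:245,190:310],None,fx=4,fy=4,interpolation=cv2.INTER_CUBIC)
b=cv2.resize(sc['image'][145:255,195:315,::-1],(480,440),interpolation=cv2.INTER_CUBIC)
o=np.zeros((520,800,3),np.uint8);o[:,:390]=a[:,40:430];o[:440,395:795]=b[:,40:440];cv2.imwrite('pics/both.png',o)
for b in blobs(t,'green',12):
    for e in blobs(sc,'green',12):
        p,err=tri(ray(t,*b[:2]),ray(sc,*e[:2]))
        if err<.008 and -.01<p[2]<.3: print(b,e,p.round(4),round(err,4))
for c in('yellow','red'):
    for b in blobs(t,c,12):
      for e in blobs(sc,c,12):
        p,err=tri(ray(t,*b[:2]),ray(sc,*e[:2]))
        if err<.008: print(c,b,e,p.round(4),round(err,4))
E
```

```text
[0.37310237 0.01912878 0.23517156] [-8.62112231e-02 -5.33371976e-01  2.03517915e+00 -4.37416085e-05
  1.63606360e+00 -1.60640566e+00]
yellow (np.float64(225.5), np.float64(128.7), 142) (np.float64(239.3), np.float64(210.7), 83) [0.6823 0.0594 0.1672] 0.0025
red (np.float64(242.1), np.float64(95.8), 181) (np.float64(182.3), np.float64(281.8), 268) [0.8654 0.0146 0.0036] 0.001
```

View pics/both.png

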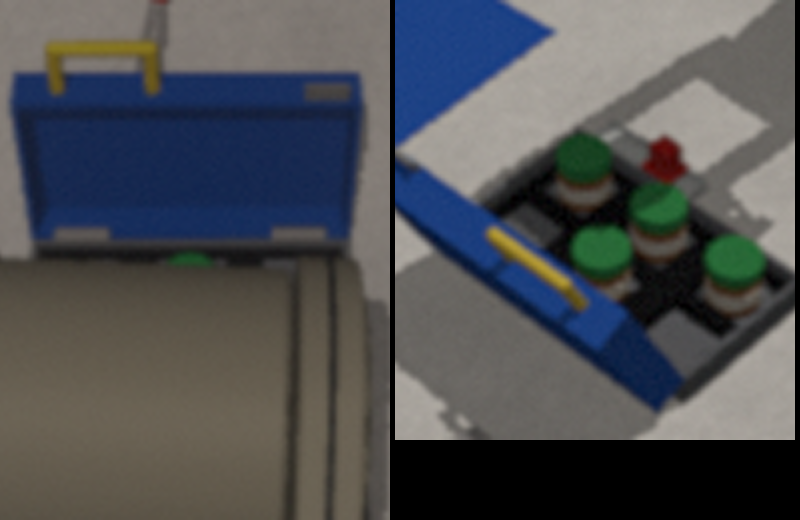

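Left half of the picture (top view): the lid is open, with the bar from (47,47) to (159,47). Right half (scene view): all four green pots stand upright in their pockets at (583,158), (657,210), (601,250) and (735,262), and the bar runs from (495,237) to (583,302).

```bash
python3 - <<'E'
from h import *
t=look('top');sc=look('scene')
T=lambda c,r:ray(t,(c+40)/4+190-.4,r/4+115-.4)
S=lambda c,r:ray(sc,(c-395+40)/4+195-.4,r/4+145-.4)
for a,b in(((103,48),(539,270)),((47,48),(583,302)),((159,48),(495,237))):
    p,e=tri(T(*a),S(*b));print(p.round(4),round(e,4))
ex=np.array([np.cos(-.042),np.sin(-.042)]);ey=np.array([-ex[1],ex[0]])
h=np.array([.5272,.0117])+.067*ex
for th in(2.05,2,1.95,1.9):
    a=np.pi-np.arctan2(14,169)-th
    print(th,(h+.055*ey+.170*np.cos(a)*ex).round(4),.03+.17*np.sin(a))
E
```

```text
[0.6858 0.0625 0.1679] 0.0097
[0.6874 0.1006 0.1664] 0.0122
[0.684  0.0241 0.1706] 0.006
2.05 [0.6869 0.06  ] 0.17386559445699898
2 [0.6796 0.0603] 0.17821234867569177
1.95 [0.6721 0.0607] 0.18218864921019445
1.9 [0.6644 0.061 ] 0.18578455737998795
```

Call:
send_rows(series="0.5 -3 0.6 -1 0.14; 0.5 -6 1.2 -2.5 0.28; 0.5 -9 1.8 -2.5 0.42; 0.5 -12 2.4 -2.5 0.56; 0.5 -15 3 -2.5 0.7")

```text
t: 23.3
tcp_pos: [0.5276, 0.0415, 0.2568]
tool_rot: [-3.14, -0.001, 2.385]
contact_force: [0.4, -0.6, 0.9]
grip_width: 0.503
grasp_force: 0.0
```

```bash
python3 - <<'E'
from h import *
look('top');print(ctrl.get_state()['tcp_pos'],go(.686,.0605,.25,np.pi/2-.042))
E
```

```text
[0.53031402 0.04188461 0.25524944] (array([-9.92, 12.14,  0.49]), np.float64(0.846))
```

Call:
send_rows(series="0.5 -2 2.4 0.4 0.14; 0.5 -4 4.8 0.4 0.28; 0.5 -6 7.3 0.4 0.42; 0.5 -8 9.7 0.4 0.56; 0.5 -9.9 12.1 0.4 0.7")

```text
t: 23.85
tcp_pos: [0.6823, 0.0623, 0.2519]
tool_rot: [-3.139, -0.0, 1.685]
contact_force: [-0.4, -0.3, 1.1]
grip_width: 0.498
grasp_force: 0.0
```

Call:
send_rows(series="0.5 0 0 0 0.14; 0.5 0 0 0 0.14; 0.5 0 0 0 0.14; 0.5 0 0 0 0.14")

```text
t: 24.25
tcp_pos: [0.6806, 0.0622, 0.254]
tool_rot: [-3.141, 0.0, 1.554]
contact_force: [0.1, 0.5, -0.1]
grip_width: 0.499
grasp_force: 0.0
```

```bash
python3 - <<'E'
from h import *
look('top');d=look('wrist','w4.png',1.5);s=ctrl.get_state();print(s['tcp_pos'],s['tool_rot'],go(.686,.0605,.25,np.pi/2-.042))
print(list(d['origin']),list(d['orientation']),blobs(d,'yellow',50))
E
```

```text
[0.68055154 0.06219408 0.25460433] [ 3.14092788e+00 -6.87871858e-06  1.55273993e+00] (array([-0.16,  0.55,  0.46]), np.float64(0.024))
[np.float64(0.6816703315275344), np.float64(0.13734819007887392), np.float64(0.4206576765475882)] [np.float64(-0.2749125178186058), np.float64(0.0009292294812259794), np.float64(-0.01796661372429606)] [(np.float64(265.4), np.float64(201.6), 1420)]
```

View pics/w4.png

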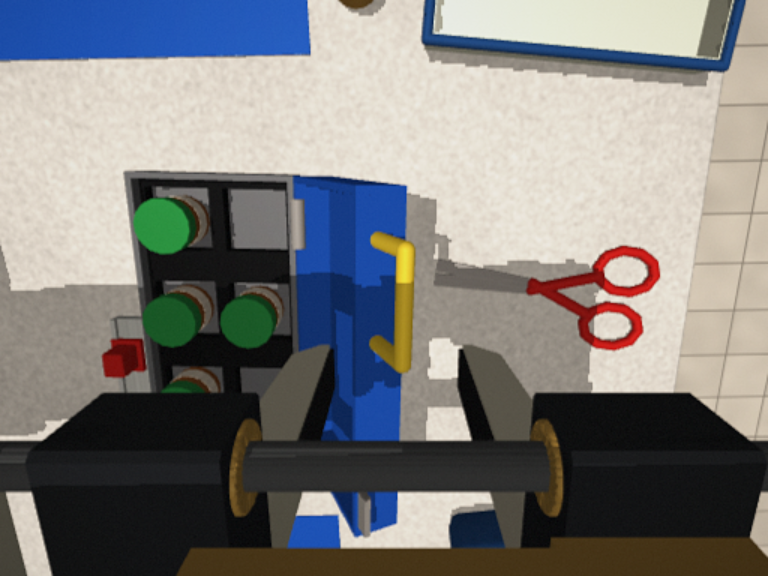

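Wrist view: the yellow bar runs from (404,245) to (404,368), standing above and behind the blue lid. The four caps are in their pockets and the red grip is at (123,357).

```bash
python3 - <<'E'
from h import *
t=look('top');w=look('wrist')
W=lambda c,r:ray(w,c/1.5-.2,r/1.5-.2)
T=lambda c,r:ray(t,(c+40)/4+190-.4,r/4+115-.4)
S=look('scene');SS=lambda c,r:ray(S,(c-395+40)/4+195-.4,r/4+145-.4)
for z in(.165,.17,.175):
    print(z,[atz(w,u/1.5-.2,v/1.5-.2,z).round(4) for u,v in((404,240),(404,307),(404,371))])
print(tri(W(404,307),T(103,48)),tri(W(404,307),SS(539,270)))
print(go(.686,.0605,.25,np.pi/2-.042))
E
```

```text
0.165 [array([0.6852, 0.0955, 0.165 ]), array([0.6846, 0.0578, 0.165 ]), array([0.6841, 0.0187, 0.165 ])]
0.17 [array([0.6851, 0.0964, 0.17  ]), array([0.6846, 0.0593, 0.17  ]), array([0.684 , 0.0211, 0.17  ])]
0.175 [array([0.685 , 0.0972, 0.175 ]), array([0.6845, 0.0609, 0.175 ]), array([0.684 , 0.0234, 0.175 ])]
(array([0.68541664, 0.05918519, 0.17313508]), np.float64(0.00274729323806464)) (array([0.6829757 , 0.06143375, 0.16532677]), np.float64(0.007568880861311275))
(array([-0.16,  0.54,  0.47]), np.float64(0.023))
```

Call:
send_rows(series="0.45 -0.2 0.4 0.4 0.024; 0.45 -0.2 0.4 3 0.024; 0.45 -0.2 0.4 5 0.024; 0.45 -0.2 0.4 5 0.024; 0.45 -0.2 0.4 5 0.024", force=8)

```text
t: 25.0
tcp_pos: [0.6844, 0.0601, 0.2039]
tool_rot: [-3.141, 0.0, 1.526]
contact_force: [0.3, 0.8, 0.1]
grip_width: 0.445
grasp_force: 0.0
```

```bash
python3 - <<'E'
from h import *
look('top');s=ctrl.get_state();print(s['tcp_pos'],go(.685,.0605,.160,np.pi/2-.042))
prev=None
a0=np.pi-.0827-2.035
for k in range(0,21):
    th=2.035*(1-k/20);a=np.pi-.0827-th
    print(k,round(th,2),'y',round(17*(np.cos(a)-np.cos(a0)),2),'z',round(-17*(np.sin(a)-np.sin(a0)),2),end=' | ')
E
```

```text
[0.68509922 0.06007776 0.20517631] (array([ 0.04, -0.02,  4.52]), np.float64(-0.002))
0 2.04 y 0.0 z -0.0 | 1 1.93 y -1.52 z -0.82 | 2 1.83 y -3.12 z -1.49 | 3 1.73 y -4.77 z -1.99 | 4 1.63 y -6.47 z -2.31 | 5 1.53 y -8.19 z -2.47 | 6 1.42 y -9.92 z -2.45 | 7 1.32 y -11.64 z -2.25 | 8 1.22 y -13.33 z -1.88 | 9 1.12 y -14.97 z -1.34 | 10 1.02 y -16.55 z -0.63 | 11 0.92 y -18.05 z 0.23 | 12 0.81 y -19.45 z 1.24 | 13 0.71 y -20.75 z 2.39 | 14 0.61 y -21.92 z 3.66 | 15 0.51 y -22.95 z 5.04 | 16 0.41 y -23.84 z 6.52 | 17 0.31 y -24.58 z 8.09 | 18 0.2 y -25.15 z 9.72 | 19 0.1 y -25.55 z 11.4 | 20 0.0 y -25.78 z 13.12 |
```

Call:
send_rows(series="0.45 0 0 2 0; 0.45 0 0 3.5 0; 0.45 0 0 4.5 0; 0.45 0 0 4.5 0; 0 0 0 4.5 0")

```text
t: 25.55
tcp_pos: [0.6847, 0.0602, 0.1593]
tool_rot: [-3.141, -0.0, 1.527]
contact_force: [-0.1, -0.8, -0.2]
grip_width: 0.403
grasp_force: 0.0
```

Call:
send_rows(series="0 0 0 0 0; 0 0 0 0 0; 0 0 0 0 0; 0 0 0 0 0; 0 0 0 0 0")

```text
t: 26.05
tcp_pos: [0.6849, 0.0602, 0.1596]
tool_rot: [3.141, -0.0, 1.527]
contact_force: [0.2, 0.2, 1.1]
grip_width: 0.099
grasp_force: 8.0
```

The bar is gripped at 9 mm opening. I'll follow the lid's arc.

Call:
send_rows(series="0 0 -0.75 -0.4 0; 0 0 -1.5 -0.8 0; 0 0 -2.3 -1.15 0; 0 0 -3.1 -1.5 0; 0 0 -3.1 -1.5 0")

```text
t: 26.55
tcp_pos: [0.6529, 0.0615, 0.1754]
tool_rot: [3.141, 0.0, 1.527]
contact_force: [0.8, -0.8, 5.1]
grip_width: 0.104
grasp_force: 8.0
```

Call:
send_rows(series="0 0 -0.85 -0.25 0; 0 0 -1.65 -0.5 0; 0 0 -3.35 -0.8 0; 0 0 -5.05 -1 0; 0 0 -5.05 -1 0")

```text
t: 27.05
tcp_pos: [0.6014, 0.0638, 0.184]
tool_rot: [-3.14, 0.0, 1.527]
contact_force: [-0.7, -2.2, 2.5]
grip_width: 0.105
grasp_force: 8.0
```

Call:
send_rows(series="0 0 -1.75 0 0; 0 0 -3.45 0.2 0; 0 0 -5.15 0.6 0; 0 0 -6.8 1.1 0; 0 0 -8.35 1.85 0")

```text
t: 27.55
tcp_pos: [0.5193, 0.0676, 0.1651]
tool_rot: [-3.141, -0.0, 1.527]
contact_force: [0.9, -0.2, 0.3]
grip_width: 0.104
grasp_force: 8.0
```

Call:
send_rows(series="0 0 -1.5 0.85 0; 0 0 -2.9 1.85 0; 0 0 -4.2 3 0; 0 0 -5.35 4.3 0; 0 0 -5.35 4.3 0")

```text
t: 28.05
tcp_pos: [0.4639, 0.07, 0.1199]
tool_rot: [-3.137, -0.0, 1.527]
contact_force: [0.4, 0.1, -2.6]
grip_width: 0.099
grasp_force: 8.0
```

```bash
python3 - <<'E'
from h import *
look('top');s=ctrl.get_state();print(s['tcp_pos'],s['contact_force'],s['grip_width'])
d=look('scene');cv2.imwrite('pics/lid1.png',cv2.resize(d['image'][100:300,150:350,::-1],None,fx=2.5,fy=2.5))
for k in(0.61,0.5,.4,.3,.2,.1,0):
    a=np.pi-.0827-k
    h=np.array([.5272,.0117])+.067*np.array([.99912,-.042]);p=h+.055*np.array([.042,.999])+.17*np.cos(a)*np.array([.9991,-.042])
    print(k,p.round(4),round(.03+.17*np.sin(a)-.015,4))
E
```

```text
[0.46486745 0.06998432 0.12102495] [-1.62183167  0.38220767 -1.0799664 ] 0.10091932793337016
0.61 [0.4657 0.0693] 0.1236
0.5 [0.4546 0.0698] 0.1085
0.4 [0.446  0.0702] 0.0939
0.3 [0.4389 0.0705] 0.0785
0.2 [0.4333 0.0707] 0.0624
0.1 [0.4294 0.0709] 0.0459
0 [0.4272 0.0709] 0.029
```

View pics/lid1.png

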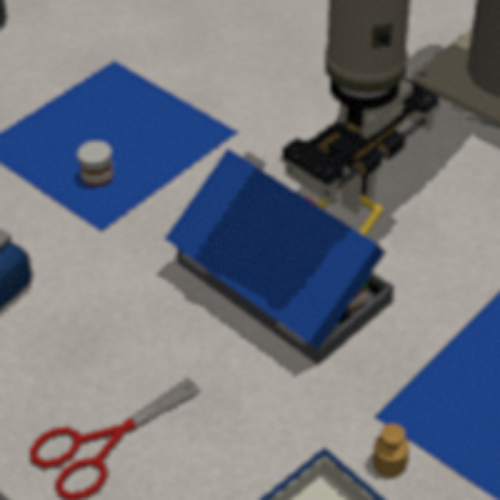

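The lid, at (275,245) in the crop, is about two-thirds shut and the bar at (375,215) is still held. Continuing.

Call:
send_rows(series="0 0 -1.05 1.25 0; 0 0 -1.9 2.7 0; 0 0 -2.6 4.25 0; 0 0 -3.15 5.85 0; 0 0 -3.15 5.85 0")

```text
t: 28.65
tcp_pos: [0.4349, 0.0712, 0.0631]
tool_rot: [-3.141, -0.0, 1.527]
contact_force: [2.0, -0.1, -2.3]
grip_width: 0.103
grasp_force: 8.0
```

Call:
send_rows(series="0 0 -0.3 0.85 0; 0 0 -0.4 1.65 0; 0 0 -0.55 2.5 0; 0 0 -0.65 3.3 0; 0 0 -0.65 3.3 0")

```text
t: 29.15
tcp_pos: [0.4286, 0.0715, 0.0301]
tool_rot: [3.141, -0.0, 1.527]
contact_force: [3.8, 1.3, -2.8]
grip_width: 0.107
grasp_force: 8.0
```

Call:
send_rows(series="0.27 0 0 0 0; 0.27 0 0 0 0; 0.27 0 0 -2 0; 0.27 0 0 -6 0; 0.1 0 0 -9 0")

```text
t: 29.65
tcp_pos: [0.4284, 0.0714, 0.1229]
tool_rot: [3.141, 0.0, 1.527]
contact_force: [0.5, 0.1, 0.6]
grip_width: 0.223
grasp_force: 0.0
```

Call:
send_rows(series="0 -2 2 0 0; 0 -5.5 5.1 0 0; 0 -5.5 5.1 0 0; 0 -5.5 5.1 2 0; 0 -5.5 5.1 3 0")

```text
t: 30.15
tcp_pos: [0.4761, 0.0142, 0.0899]
tool_rot: [-3.14, -0.0, 1.526]
contact_force: [-0.4, -0.4, -0.3]
grip_width: 0.002
grasp_force: 0.0
```

Call:
send_rows(series="0 0 0 0 0; 0 0 0 0 0")

```text
t: 30.35
tcp_pos: [0.4765, 0.0146, 0.0911]
tool_rot: [-3.141, -0.0, 1.527]
contact_force: [-0.1, -0.8, -0.3]
grip_width: 0.005
grasp_force: 0.0
```

```bash
python3 - <<'E'
from h import *
look('top');s=ctrl.get_state();print(s['tcp_pos'],s['contact_force'],s['grip_width'])
d=look('scene');cv2.imwrite('pics/lid2.png',cv2.resize(d['image'][130:260,190:330,::-1],None,fx=4,fy=4,interpolation=cv2.INTER_CUBIC))
E
```

```text
[0.47700881 0.01457572 0.09165579] [-0.22114817 -0.16656846 -0.49932492] 0.004954421143175188
```

View pics/lid2.png

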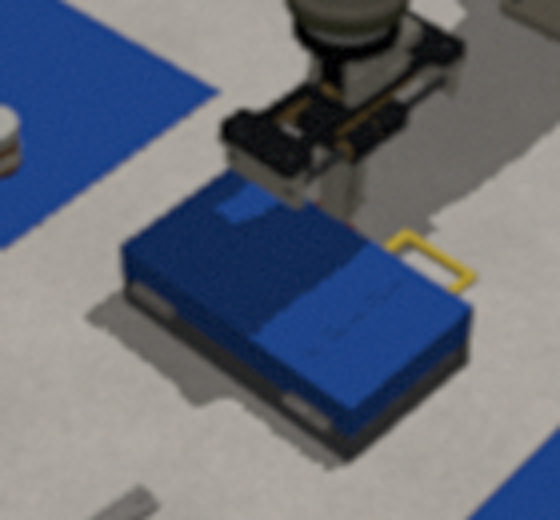

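The lid is nearly or fully shut, with its blue top centred at (300,290) in the crop and the bar at (440,260). Next I press down on the front edge, slowly.

Call:
send_rows(series="0 0 0 1 0; 0 0 0 2 0; 0 0 0 2.5 0; 0 0 0 2.7 0; 0 0 0 2.7 0")

```text
t: 30.95
tcp_pos: [0.4765, 0.0143, 0.0635]
tool_rot: [-3.14, -0.0, 1.527]
contact_force: [0.8, 1.0, 0.8]
grip_width: 0.005
grasp_force: 0.0
```

Call:
send_rows(series="0 0 0 0.15 0; 0 0 0 0.3 0; 0 0 0 0.3 0")

```text
t: 31.25
tcp_pos: [0.4774, 0.0142, 0.0622]
tool_rot: [3.141, 0.0, 1.527]
contact_force: [-3.9, 0.5, 9.6]
grip_width: 0.006
grasp_force: 4.4
```

Call:
send_rows(series="0 0 0 0.15 0; 0 0 0 0.15 0; 0 0 0 0.15 0")

```text
t: 31.55
tcp_pos: [0.4774, 0.0142, 0.0621]
tool_rot: [3.141, 0.0, 1.527]
contact_force: [-11.8, 1.3, 22.3]
grip_width: 0.008
grasp_force: 11.3
```

The lid is solid at 62.1 mm under 22 N, so it is seated. Rise and find the lock grip.

Call:
send_rows(series="0 0 0 -2 0; 0 0 0 -6 0; 0 -0.6 -2 -8 0; 0 -1.3 -4.3 -8 0; 0 -1.3 -4.3 -8 0")

```text
t: 32.05
tcp_pos: [0.4325, 0.0028, 0.1404]
tool_rot: [3.14, 0.0, 1.526]
contact_force: [-0.4, -0.5, -0.1]
grip_width: 0.009
grasp_force: 0.0
```

Call:
send_rows(series="0 0 0 0 0; 0 0 0 0 0")

```text
t: 32.25
tcp_pos: [0.4339, 0.0033, 0.1394]
tool_rot: [3.141, -0.0, 1.527]
contact_force: [0.1, 0.3, -0.7]
grip_width: 0.007
grasp_force: 0.0
```

```bash
python3 - <<'E'
from h import *
look('top');d=look('wrist','w5.png',1.5);s=ctrl.get_state();print(s['tcp_pos'],s['contact_force'])
t=look('top');c=look('scene')
print(blobs(d,'red',30),blobs(t,'red',10),blobs(c,'red',10))
for b in blobs(d,'red',100): print(b,atz(d,b[0],b[1],.044).round(4))
E
```

```text
[0.43371525 0.00330078 0.13925191] [ 0.25652183 -0.70457399 -0.36693184]
[(np.float64(269.8), np.float64(219.2), 677)] [(np.float64(1.6), np.float64(78.0), 62), (np.float64(242.3), np.float64(95.7), 184), (np.float64(10.8), np.float64(104.0), 455)] [(np.float64(273.2), np.float64(181.2), 10), (np.float64(182.2), np.float64(281.8), 271)]
(np.float64(269.8), np.float64(219.2), 677) [ 0.4377 -0.0164  0.044 ]
```

View pics/w5.png

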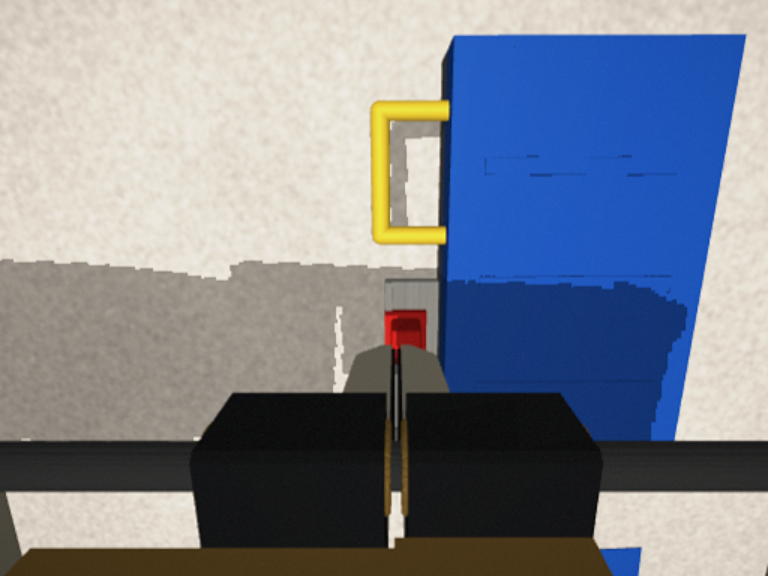

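The red grip sits on its grey track at (405,330), just right of the fingers; its left edge is at row 311 (base) or 320 (top).

```bash
python3 - <<'E'
from h import *
d=look('wrist');f=lambda u,v,z:atz(d,u/1.5-.2,v/1.5-.2,z).round(4)
print('top left edge',f(391,320,.046),f(419,320,.046),'base',f(387,311,.018),f(426,311,.018),'track end',f(387,280,.01),f(438,280,.01),'front wall',f(441,300,.0))
print(go(.434,.01,.03,np.pi/2-.042))
E
```

```text
top left edge [ 0.4296 -0.0098  0.046 ] [ 0.4456 -0.0105  0.046 ] base [ 0.4266 -0.0132  0.018 ] [ 0.4512 -0.0143  0.018 ] track end [0.4273 0.0049 0.01  ] [0.4598 0.0035 0.01  ] front wall [ 0.4623 -0.0128  0.    ]
(array([ 0.67,  0.02, 10.93]), np.float64(-0.002))
```

Call:
send_rows(series="0 0.65 0 4 0; 0 0.65 0 8 0; 0 0.65 0 10 0; 0 0.65 0 10.9 0; 0 0.65 0 10.9 0")

```text
t: 33.0
tcp_pos: [0.4327, 0.0098, 0.0295]
tool_rot: [-3.139, -0.0, 1.527]
contact_force: [1.2, 0.4, 1.1]
grip_width: 0.003
grasp_force: 0.0
```

Call:
send_rows(series="0 -0.8 0 0 0; 0 -1.6 0 0 0; 0 -2.4 0 0 0; 0 -3.2 0 0 0; 0 -3.2 0 0 0")

```text
t: 33.5
tcp_pos: [0.4327, -0.0236, 0.0312]
tool_rot: [3.141, 0.001, 1.525]
contact_force: [-1.0, 0.6, -0.7]
grip_width: 0.005
grasp_force: 0.0
```

Call:
send_rows(series="0 -0.6 0 0 0; 0 -1.2 0 0 0; 0 -1.8 0 0 0; 0 -2 0 0 0; 0 -2 0 0 0")

```text
t: 34.0
tcp_pos: [0.4312, -0.0427, 0.0305]
tool_rot: [-3.141, 0.0, 1.526]
contact_force: [-0.6, -0.0, 0.2]
grip_width: 0.004
grasp_force: 0.0
```

Call:
send_rows(series="0 -0.2 0 0 0; 0 -0.4 0 0 0; 0 -0.4 0 0 0")

```text
t: 34.3
tcp_pos: [0.431, -0.0464, 0.0304]
tool_rot: [-3.141, 0.0, 1.527]
contact_force: [0.1, -0.1, 0.0]
grip_width: 0.004
grasp_force: 0.1
```

```bash
python3 - <<'E'
from h import *
d=look('wrist');t=look('top');c=look('scene')
print(blobs(d,'red',30),blobs(t,'red',10),blobs(c,'red',6))
f=lambda u,v,z:atz(d,u,v,z).round(4)
a=d['image'][160:330,200:340,::-1];b=t['image'][150:260,200:320,::-1]
o=np.zeros((520,800,3),np.uint8);o[:510,:420]=cv2.resize(a,None,fx=3,fy=3);o[:330,430:790]=cv2.resize(b,None,fx=3,fy=3)
cv2.imwrite('pics/lock.png',o)
E
```

```text
[(np.float64(263.6), np.float64(283.7), 33)] [(np.float64(1.7), np.float64(78.1), 63), (np.float64(242.2), np.float64(95.8), 180), (np.float64(10.8), np.float64(103.9), 452)] [(np.float64(262.3), np.float64(174.4), 7), (np.float64(182.3), np.float64(281.8), 272)]
```

View pics/lock.png

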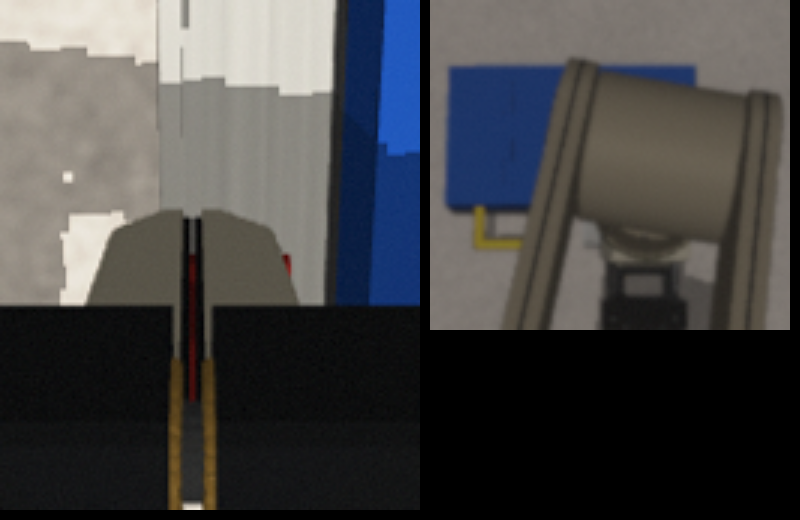

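The grip (red, seen through the finger gap at (193,330)) is moving ahead of the fingers. Continue until the end stop.

Call:
send_rows(series="0 -0.2 0 0 0; 0 -0.4 0 0 0; 0 -0.4 0 0 0; 0 -0.4 0 0 0")

```text
t: 34.85
tcp_pos: [0.4311, -0.0491, 0.0306]
tool_rot: [-3.141, -0.002, 1.527]
contact_force: [0.8, 8.5, 0.9]
grip_width: 0.006
grasp_force: 4.0
```

Call:
send_rows(series="0 -0.2 0 0 0; 0 -0.3 0 0 0; 0 -0.3 0 0 0; 0 -0.3 0 0 0")

```text
t: 35.25
tcp_pos: [0.431, -0.0495, 0.0307]
tool_rot: [-3.141, -0.007, 1.527]
contact_force: [-0.6, 22.1, 5.5]
grip_width: 0.001
grasp_force: 11.3
```

The tool is stalled against the end stop at 22 N. Back off, rise clear, and check everything.

Call:
send_rows(series="0 0.5 0 0 0; 0 1 0 0 0; 0 1 0 -5 0; 0 1 0 -10 0; 0 1 0 -14 0")

```text
t: 35.75
tcp_pos: [0.4316, -0.0436, 0.1733]
tool_rot: [3.14, 0.001, 1.527]
contact_force: [1.3, 0.2, -0.0]
grip_width: 0.007
grasp_force: 0.0
```

Call:
send_rows(series="0 4 0 -3 0; 0 8 0 -3 0; 0 12 0 -3 0; 0 16 0 -3 0; 0 20 0 -3 0")

```text
t: 36.25
tcp_pos: [0.4402, 0.1578, 0.2009]
tool_rot: [3.141, 0.0, 1.526]
contact_force: [0.5, -0.5, -0.9]
grip_width: 0.004
grasp_force: 0.0
```

Call:
send_rows(series="0 5 0 0 0; 0 10 0 0 0; 0 14 0 0 0; 0 14 0 0 0")

```text
t: 36.65
tcp_pos: [0.4457, 0.3004, 0.2002]
tool_rot: [-3.141, -0.001, 1.531]
contact_force: [-0.9, -0.5, -0.1]
grip_width: 0.007
grasp_force: 0.0
```

```bash
python3 - <<'E'
from h import *
s=ctrl.get_state();print(s['tcp_pos'],s['contact_force'])
t=look('top');c=look('scene')
for b in blobs(t,'red',10):
    for e in blobs(c,'red',6):
        p,err=tri(ray(t,*b[:2]),ray(c,*e[:2]))
        if err<.01: print(p.round(4),b,e)
for col in('green',): print(blobs(t,col,12),blobs(c,col,12))
a=t['image'][110:280,80:440,::-1]
o=np.zeros((600,792,3),np.uint8);o[:300,:635]=cv2.resize(a,(635,300));o[300:,:]=cv2.resize(c['image'][130:250,100:417,::-1],(792,300),interpolation=cv2.INTER_CUBIC)
cv2.imwrite('pics/final.png',o)
E
```

```text
[0.44573288 0.30036348 0.20018396] [-0.86557922 -0.45595981 -0.06032361]
[0.865  0.0146 0.0036] (np.float64(242.1), np.float64(95.9), 177) (np.float64(182.4), np.float64(281.7), 270)
[ 0.4349 -0.0691  0.0421] (np.float64(276.6), np.float64(226.7), 47) (np.float64(263.2), np.float64(174.6), 11)
[(np.float64(360.4), np.float64(122.2), 210)] []
```

View pics/final.png

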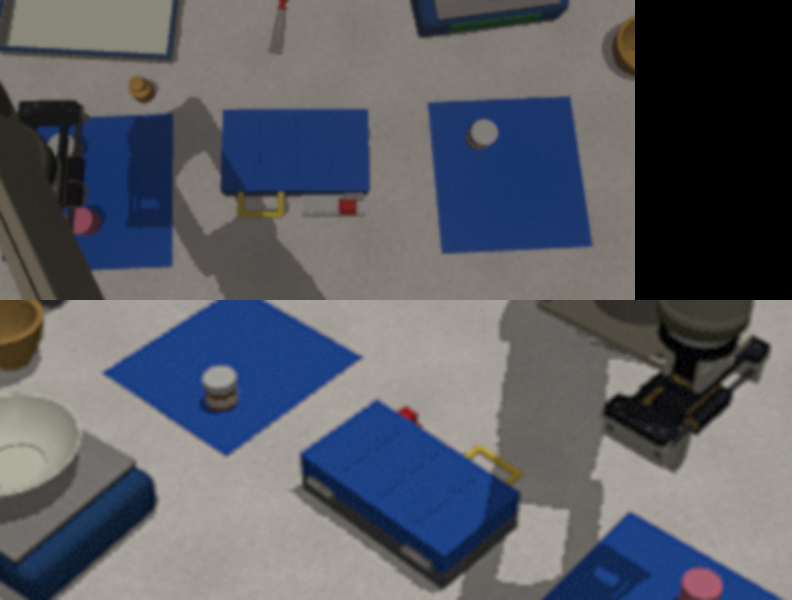

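The final check shows:
- **Case:** the lid is flat and shut, and no green cap is left outside it.
- **Lock:** the grip is at the right end of its track, about (347,207) in the top view. It stalled there at 22 N and hasn't moved since.
- **Left alone:** the white-capped pots, the pink look-alike and the brass weight are still standing.

```bash
python3 -c "
from cell import job
print(job.sign_off())"
```

```text
the job is handed in; nothing more can be done
None
```

I packed all four green-capped pots upright in the case, pressed the lid down shut, slid the lock grip to its right-hand end stop, and handed the job in; the sign-off gave no verdict.

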